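# Hang rinsed carriers to drip and hook the baskets on the tank

## Task

Set the drip tank up with the rinsed parts: hook the two small baskets by their bent lips over the front rim of the tank, side by side, so that they hang inside, and lift every slotted carrier off the stand's hooks and hang it by its slot on the pins above the tank, one carrier to a pin, any pin: slide the slot sideways over the pin and let the carrier down so that the pin sits in the notch and it hangs freely upright. Leave the tape, the carton and the blower where they are.

Things in the scene. Friction and masses are not known exactly. Their poses are not given: they have to be found in the camera images.
- carrier_1_mid (a point): Carrier 1: slotted upright strap plate, 6 thick (x), 48 wide (y), 172 tall (z), 120 g; this point is its centre, half-way up (height 86). Gripping tab at the top: 30 wide, 8 thick, heights 122 to 172; grip it across x at height 150 (64 above this point). Below the tab a closed window 20 wide, heights 84 to 112, by which it hangs on a hook at the start. Some carriers may be absent. (mm)
- carrier_1_seat (a point): Carrier 1: where the pin's axis lies once it hangs (height 70, 4 below the notch's top). Slot: heights 52 to 66, from y = -11 out through the +y edge (y = 24), mouth flared to about 20 high; a notch rises from it to height 74 between y = -9 and +9, narrowing to 6 either side. While the pin slides along the slot its axis is at height 59, 11 below this point. (mm)
- carrier_1: Carrier 1: origin at the middle of its lower end, from which the heights count; axes as above.
- carrier_2_mid (a point): Carrier 2, same as carrier 1: its centre, half-way up.
- carrier_2_seat (a point): Carrier 2: hanging point in the notch, as for carrier 1.
- carrier_2: Carrier 2: origin at the middle of its lower end.
- carrier_3_mid (a point): Carrier 3, same as carrier 1: its centre, half-way up.
- carrier_3_seat (a point): Carrier 3: hanging point in the notch, as for carrier 1.
- carrier_3: Carrier 3: origin at the middle of its lower end.
- pin_1 (a point): Left (+y) pin of the rail behind the drip tank: level, 8 in diameter, points to the tank's -x, towards the robot; 24 of bare pin between the rail and a round head 22 in diameter and 5 thick. This point is on its axis, mid-way along the bare part, 165 above the bench; axes are the tank's. Pins stand 90 apart; the rail reaches 13 above the axis, nothing is higher. (mm)
- pin_2 (a point): Middle pin, as pin 1.
- pin_3 (a point): Right (-y) pin, as pin 1.
- tank: Fixed drip tank: open steel tub 180 (x) by 260 (y) by 80 high, walls 5 thick, front = -x; origin at the centre of its underside. Two end posts carry the rail with three headed pins above its back part. (mm)
- tank_rim (a point): Middle of the top of the tank's front wall (the long one nearest the robot), half-way through its thickness of 5, 80 above the bench; axes are the tank's. (mm)
- stand: Fixed stand with three upturned wire hooks at y = +75, 0, -75, pointing to its -x; carriers hang in its plane x = 0 with its axes. Wire 7 thick, seat 142 above the bench; the tip ends 24 in front of the carriers' plane and 10 above the seat. A carrier lifted by 12 to 19 can be drawn off to -x; 40 clears the tip. The hooks' bar is 40 behind the carriers, no higher than the seat. (mm)
- basket_1_mid (a point): Basket 1, hook-on basket: steel box 60 (x) by 80 (y) by 50 high, about 150 g, standing on the bench at the start; this is the box's centre, 25 above its underside. Over it stands a fixed bail handle: level bar along y, 11 thick, 44 of clear length, its axis 70 above this point. (mm)
- basket_1_lip (a point): Middle of the underside of basket 1's bent lip, level with the box's top, on its -x side, 37.5 from the box's centre. The lip is 50 wide; its down-turned edge is 20 deep and flares outwards. Inner face of the edge 45, faces of the pads low on the box's front 33 from the box's centre: a wall of 5 has 7 of play, its middle 39 from the centre. Once hung the basket may lean a little. (mm)
- basket_1: Basket 1: origin at the centre of its underside.
- basket_2_mid (a point): Basket 2, same as basket 1: centre of its box.
- basket_2_lip (a point): Middle of the underside of basket 2's lip, as for basket 1.
- basket_2: Basket 2: origin at the centre of its underside.
- tape: Roll of tape, 57 across and 19 high, a bystander lying on the bench. (mm)
- tissue: Flat carton 95 by 62 by 21, a bystander. (mm)
- blower: Rubber air blower with a nozzle, 130 long, 47 thick, a bystander. (mm)
There are look-alikes about, which are no part of the job. Leave any yellow look-alike of the carrier_1 alone.

How it is judged:
At the end, for the whole second after the job is handed in: Each carrier hangs upright (0.15 rad) and at rest on its own pin, notch point within 13 mm of the pin's middle; both baskets hang by their lips inside the front rim (lip within 12 mm across, 8 mm in height, 110 mm along), tilted under 0.3 rad, at rest ((distance between carrier_1_seat and pin_1 below 0.013 m or distance between carrier_1_seat and pin_2 below 0.013 m or distance between carrier_1_seat and pin_3 below 0.013 m) and angle between each of carrier_1_mid, carrier_2_mid, carrier_3_mid's own z axis and vertical below 0.15 rad and linear speed of each of carrier_1, carrier_2, carrier_3, basket_1, basket_2 below 0.03 m/s and contact force between each of carrier_1, carrier_2, carrier_3, basket_1, basket_2 and tank above 0.2 N and (distance between carrier_2_seat and pin_1 below 0.013 m or distance between carrier_2_seat and pin_2 below 0.013 m or distance between carrier_2_seat and pin_3 below 0.013 m) and (distance between carrier_3_seat and pin_1 below 0.013 m or distance between carrier_3_seat and pin_2 below 0.013 m or distance between carrier_3_seat and pin_3 below 0.013 m) and distance between carrier_1_seat and carrier_2_seat above 0.05 m and distance between each of carrier_1_seat, carrier_2_seat and carrier_3_seat above 0.05 m and x of basket_1_lip in the frame of tank_rim between -0.012 and 0.012 m and z of basket_1_lip in the frame of tank_rim between -0.008 and 0.01 m and y of basket_1_lip in the frame of tank_rim between -0.11 and 0.11 m and x of each of basket_1_mid, basket_2_mid in the frame of tank_rim above 0.02 m and angle between each of basket_1_mid, basket_2_mid's own z axis and vertical below 0.3 rad and x of basket_2_lip in the frame of tank_rim between -0.012 and 0.012 m and z of basket_2_lip in the frame of tank_rim between -0.008 and 0.01 m and y of basket_2_lip in the frame of tank_rim between -0.11 and 0.11 m); the robot touches nothing.
It fails at once if the tape is pushed more than 4 cm from its place (distance of tape from where it was at the start of the episode above 0.04 m).
It fails at once if the carton is pushed more than 4 cm from its place (distance of tissue from where it was at the start of the episode above 0.04 m).
It fails at once if the blower is pushed more than 4 cm from its place (distance of blower from where it was at the start of the episode above 0.04 m).
Of carrier_1, carrier_2, carrier_3 only 2 to 3 are there at a start; the rules pass over those that are not, and their reading is None.
At some moment in a run one of basket_1, basket_2 may be knocked a few centimetres aside while the robot is not near it.
It also fails if it takes over 210 s, if anything falls off the work surface, if the arm or the gripper's body presses on something with over 40 N, if the wrist force passes 120 N, or if a joint passes its speed limit or range.

## Robot

A 6-joint arm with a two-finger parallel gripper is mounted at the origin on a cart in front of the work surface, level with it; the furniture and walls round the work are solid. World frame = base frame: x ahead of the robot, y to its left, z up, the work surface at z = 0. Lengths are in m, angles in rad, forces in N, time in s.
With the tool pointing down it reaches from about 0.275 to 0.75 m from the base axis. Payload 10.2 kg.
Tool frame: the origin (TCP) lies at the very end of the fingers, on their centre line; the grasp point (between the pads) lies 19 mm behind it; x points along the fingers, z is the direction in which the jaws open and shut, and the axes are right-handed (so a half turn about x gives the same grasp; the last joint's range is limited). The gripper opens to 85 mm and grips with 20 to 120 N. Pads are 22 mm wide; open, the fingers measure 114 mm over their backs; the gripper's body (76 mm by 85 mm) begins 54 mm behind the grasp point. The pads swing forward as they close: fully open they stand 13 mm farther back than shut.
Start: joints at [-1.563, 0.313, 1.498, -0, 1.331, -0.223], TCP at [0.12, -0.511, 0.231] pointing down, gripper open.
Joint ranges: [-2.94, 2.94], [-0.97, 2.17], [0.19, 2.56], [-1.23, 4.37], [0.02, 3.11], [-2.88, 2.88]. Speed limits (rad/s): [2.39, 2.39, 3.01, 3.14, 3.14, 3.14].

## Interface

Orientations are given as a unit quaternion [x, y, z, w].
In Python, from station import r gives the robot as it stands.
- The arm moves only by the tool play_rows, never from a script. Its argument "deltas" is one flat list of numbers, 6 for each row, row after row: the shift along the tool's x, y, z in m, then the turn, a rotation vector about the tool's x, y, z in degrees. In form: [x, y, z, ax, ay, az, x, y, z, ax, ay, az, ...]. A call has 1 to 5 rows; each row is the pose to reach, as a shift and turn from the pose measured when the call began, along the tool's axes at that moment; what a row does not reach only later rows make up. A row lasts 1/8 s, in which the tool goes at most 62.5 mm and 10.7 degrees, less where a joint would pass 70% of its speed; a pose out of reach is approached as far as the arm can. A call with a gripper value outside its range is refused whole. "gripper" is the finger opening in m, from 0 to 0.0854, set as the call begins (left out, the last holds). The fingers move at their own pace and stop on an object; "squeeze" is the grip in N (left out, the last holds). Time passes only in rows, so rows that repeat a pose let the fingers close. It gives the time, the measured TCP pose, the force and the opening at its end, in the units of the state.
- r.get_obs(): the state, without advancing time (a new reading comes with each control period).
- r.capture(name): name is "scene" or "top" or "wrist"; returns (picture, depth): 420x560x3 uint8, red, green, blue; 420x560 float32, m along the optical axis (not along the pixel's ray), 0 where there is no reading.
- r.camera_params(name): a dict with "fx", "fy", "cx", "cy" (pixels), "world_to_cam" (4x4, takes a point from world to camera coordinates); the wrist camera has in their place "tool_from_camera" (4x4, takes a point from camera to tool coordinates, whose origin is the TCP and whose axes are the tool frame's). Camera axes: x right, y up, looking along -z (the intrinsics and any distortion apply to the point x, -y, -z); pixel columns grow to the right and rows downward; lengths in m; the calibration is good to about 2 mm. A picture is of the moment at which its call begins: read the wrist's pose just before it. camera_params takes no time and is no camera call.
- r.job_done(): hands the job in, once; it reports no verdict.
The state is a dict: "time_s": time; "q": joint angles; "joint_vel": joint speeds; "joint_efforts": joint torques, N m; "eef_pos": TCP position; "orientation": TCP orientation; "wrist_force": force on the tool from outside, world axes, zero at the start; "ft_torque": the same for the moment, N m; "finger_gap": finger opening in m.
Only numpy, scipy, OpenCV 4.12 (cv2) and the standard library are available. Lean on these libraries where they do the work, as an engineer would, in place of code of your own. Each camera call takes 0.05 s, during which the arm holds its last target. There are 200 camera calls.

## Working session

There is one attempt and no reset: what is moved stays moved. The work goes in short steps, Python scripts to look and compute and a tool call to move; the robot and the scene stay as the last step left them, time stands still between calls to the robot, and variables do not carry over. Pictures are saved under pics/ and viewed, about 12 in all and at most 16, crops included, and the job is handed in when it is done.

Besides the shell and the picture viewer there is one more tool, called after "Call:" by a JSON object that holds its "op" and its "data". play_rows: Moves the arm, as the interface text tells. Its arguments: {"type":"object","properties":{"deltas":{"type":"array"},"gripper":{"type":"number"},"squeeze":{"type":"number"}},"required":["deltas"]}

```bash
ls; mkdir -p pics
cat > h.py <<'E'
import numpy as np, cv2
from scipy.spatial.transform import Rotation as R
from station import r
def cam(n):
    o=r.get_obs(); p,d=r.capture(n); c=r.camera_params(n)
    if n=="wrist":
        T=np.eye(4);T[:3,:3]=R.from_quat(o["orientation"]).as_matrix();T[:3,3]=o["eef_pos"]
        W=T@np.array(c["tool_from_camera"])
    else: W=np.linalg.inv(np.array(c["world_to_cam"]))
    return p,d,c,W
def cloud(d,c,W):
    v,u=np.mgrid[:420,:560]
    P=np.stack([(u-c["cx"])/c["fx"]*d,-(v-c["cy"])/c["fy"]*d,-d],-1)
    X=P@W[:3,:3].T+W[:3,3]; X[d==0]=np.nan
    return X
def save(n,p): cv2.imwrite("pics/"+n+".png",p[...,::-1])
def st():
    o=r.get_obs(); print(o["time_s"],np.round(o["eef_pos"],4),np.round(R.from_quat(o["orientation"]).as_matrix(),3).tolist(),np.round(o["wrist_force"],1),o["finger_gap"],np.round(o["q"],2)); return o
E
python3 - <<'E'
from h import *
st()
for n in("scene","top"):
    p,d,c,W=cam(n); save(n,p); np.savez(n,p=p,d=d,X=cloud(d,c,W)); print(n,{k:v for k,v in c.items() if k!="world_to_cam"},W.round(3).tolist())
print(r.camera_params("wrist"))
a=np.vstack([cv2.imread("pics/scene.png"),cv2.imread("pics/top.png")]);
E
```

```text
pics
0.0 [ 0.1201 -0.5108  0.2307] [[-0.0, 0.973, 0.229], [0.001, 0.229, -0.973], [-1.0, 0.0, -0.001]] [ 0.1  1.4 -0.2] 0.08542476899632429 [-1.56  0.31  1.5   0.    1.33 -0.22]
scene {'fx': 494.231062921564, 'fy': 494.231062921564, 'cx': 279.26828081151126, 'cy': 202.97381666769144} [[-0.698, 0.411, -0.586, -0.296], [-0.716, -0.401, 0.572, 0.733], [0.0, 0.819, 0.574, 0.947], [0.0, 0.0, 0.0, 1.0]]
top {'fx': 449.7647477899773, 'fy': 449.7647477899773, 'cx': 281.1454829207599, 'cy': 203.05417441737396} [[0.015, 0.99, -0.139, 0.369], [-1.0, 0.017, 0.016, -0.053], [0.019, 0.138, 0.99, 1.244], [0.0, 0.0, 0.0, 1.0]]
{'fx': 330.6661493823008, 'fy': 330.6661493823008, 'cx': 281.23791907802945, 'cy': 205.3313979500006, 'tool_from_camera': array([[-6.91672146e-04,  2.97916689e-01, -9.54591624e-01,
        -1.42055210e-01],
       [ 1.13159150e-03,  9.54591474e-01,  2.97915822e-01,
         7.66950768e-02],
       [ 9.99999121e-01, -8.74147694e-04, -9.97384327e-04,
        -1.27199719e-03],
       [ 0.00000000e+00,  0.00000000e+00,  0.00000000e+00,
         1.00000000e+00]])}
```

View pics/scene.png

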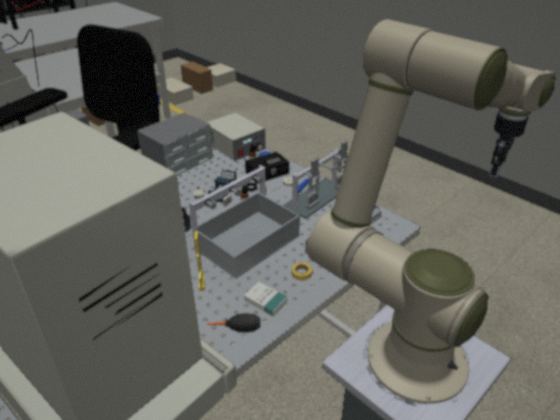

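View pics/top.png

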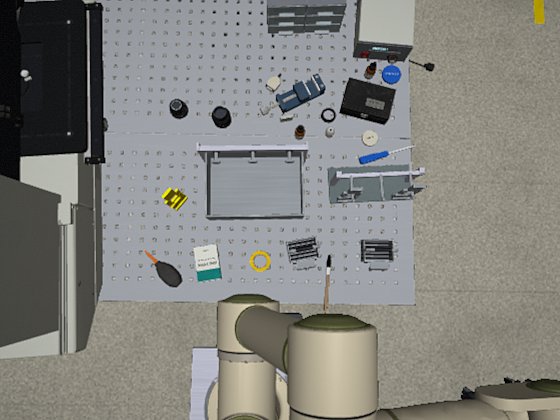

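The scene view shows the tank at (250,230) and the stand at (320,190), partly hidden by the arm. In the top view the tank is at (255,183), the stand at (377,185), the baskets at (302,250) and (376,250), and the carton, tape, blower and yellow decoy at (208,262), (260,261), (165,270) and (174,198).

Run:
```python
from h import *
z=np.load("top.npz");X=z["X"];p=z["p"]
c=cv2.resize(p[130:290,190:440],(800,512),interpolation=cv2.INTER_CUBIC); save("c1",c)
def comp(name,box,zlo,zhi):
    y0,y1,x0,x1=box; S=X[y0:y1,x0:x1].reshape(-1,3); S=S[(S[:,2]>zlo)&(S[:,2]<zhi)]
    if len(S)<5: print(name,len(S));return
    b=cv2.minAreaRect((S[:,:2]*1000).astype(np.float32)); print(name,len(S),"zr",np.percentile(S[:,2],[2,50,98]).round(3),b)
comp("b1 top",(230,280,280,325),.012,.2)
comp("b2 top",(230,280,350,405),.012,.2)
comp("tank rim",(140,225,185,315),.07,.09)
comp("rail",(135,225,185,315),.12,.2)
comp("pins",(150,170,185,315),.12,.2)
comp("stand",(160,210,320,430),.1,.25)
comp("tape",(245,275,245,275),.01,.2)
comp("bench",(225,240,320,350),-.1,.2)
```

```text
b1 top 695 zr [0.017 0.047 0.101] ((402.6027526855469, -135.0275115966797), (81.61415100097656, 83.49945831298828), 11.563716888427734)
b2 top 777 zr [0.016 0.045 0.102] ((402.56402587890625, -333.7543640136719), (83.68769836425781, 81.814208984375), 88.30567169189453)
tank rim 528 zr [0.071 0.079 0.084] ((581.7633056640625, -1.5987548828125), (172.6306610107422, 269.3469543457031), 1.8237943649291992)
rail 969 zr [0.151 0.175 0.181] ((642.5541381835938, 0.1615142822265625), (49.150508880615234, 271.3834533691406), 1.8041276931762695)
pins 485 zr [0.136 0.169 0.178] ((634.4494018554688, 0.4491729736328125), (34.62083053588867, 270.6959228515625), 0.9195457696914673)
stand 964 zr [0.11  0.141 0.203] ((572.8734741210938, -321.402587890625), (79.88175964355469, 222.88917541503906), 3.7541041374206543)
tape 203 zr [0.014 0.018 0.023] ((381.97314453125, -18.887550354003906), (53.497161865234375, 53.22630310058594), 45.65243148803711)
bench 432 zr [-0.004  0.001  0.006] ((464.9969787597656, -223.34190368652344), (39.37144088745117, 82.06350708007812), 0.945290207862854)
```

View pics/c1.png

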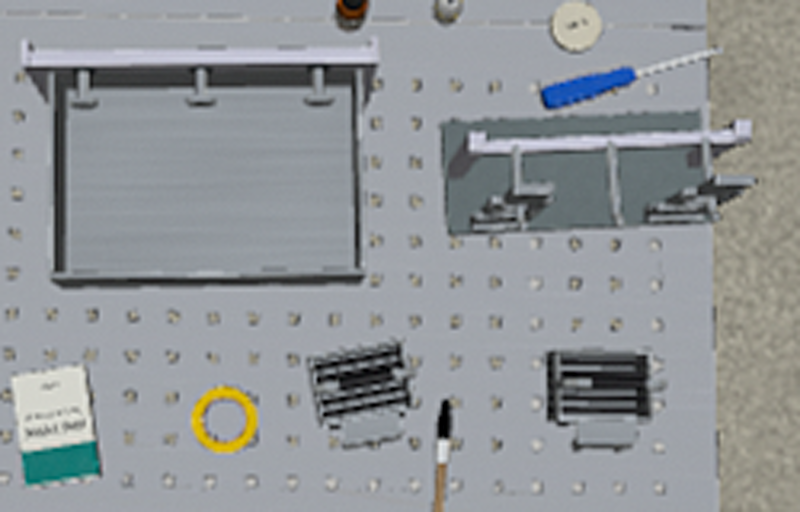

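The c1 crop shows two grey carriers on the stand: left hook at about (520,195), right hook at about (715,185). The middle hook is empty. The baskets are at crop (360,385) and (600,385), with lips towards the robot. The only look-alike in the top view is yellow, at (174,198), which I'll leave. Next I move to a near view.

Call:
{"op": "play_rows", "data": {"deltas": [-0.19,0.35,-0.184,-76.8,0,0,-0.19,0.35,-0.184,-76.8,0,0,-0.19,0.35,-0.184,-76.8,0,0,-0.19,0.35,-0.184,-76.8,0,0,-0.19,0.35,-0.184,-76.8,0,0]}}

```text
time_s: 0.72
eef_pos: [0.3339, -0.3249, 0.3672]
orientation: [0.14, 0.693, -0.139, 0.693]
wrist_force: [-0.1, -1.5, 0.4]
finger_gap: 0.085
```

```bash
cat >> h.py <<'E'
def go(x,y,z,yaw=0.):
    "row (tool axes) to reach world x,y,z, tool down, jaw axis at yaw deg"
    o=r.get_obs();M=R.from_quat(o["orientation"]);a=np.radians(yaw)
    zz=np.array([np.cos(a),np.sin(a),0]);xx=np.array([0,0,-1.]);T=R.from_matrix(np.stack([xx,np.cross(zz,xx),zz],1))
    d=M.inv().apply(np.array([x,y,z])-o["eef_pos"]); w=(M.inv()*T).as_rotvec(degrees=True)
    print("go",np.round(d,4).tolist(),np.round(w,2).tolist())
E
python3 -c "
from h import *
st();go(.42,-.25,.42)"
```

```text
0.725 [ 0.3339 -0.3249  0.3672] [[0.0, 0.386, 0.922], [0.001, 0.922, -0.386], [-1.0, 0.001, -0.0]] [-0.1 -1.5  0.4] 0.08503561059955413 [-1.02  0.12  1.39  0.    1.63 -0.63]
go [-0.0527, 0.1024, 0.0505] [-22.72, -0.01, -0.06]
```

Call:
{"op": "play_rows", "data": {"deltas": [-0.053,0.102,0.05,-22.7,0,0,-0.053,0.102,0.05,-22.7,0,0,-0.053,0.102,0.05,-22.7,0,0,-0.053,0.102,0.05,-22.7,0,0,-0.053,0.102,0.05,-22.7,0,0]}}

```text
time_s: 1.35
eef_pos: [0.4186, -0.2509, 0.4196]
orientation: [0.002, 0.708, -0.0, 0.707]
wrist_force: [-0.6, 0.8, -0.1]
finger_gap: 0.0853
```

Run:
```python
from h import *
st()
p,d,c,W=cam("wrist");save("w1",p);np.savez("w1",p=p,d=d,X=cloud(d,c,W),W=W)
```

```text
1.35 [ 0.4186 -0.2509  0.4196] [[-0.001, 0.003, 1.0], [0.002, 1.0, -0.003], [-1.0, 0.002, -0.001]] [-0.6  0.8 -0.1] 0.08528245364494785 [-0.78  0.18  1.19  0.    1.78 -0.78]
```

View pics/w1.png

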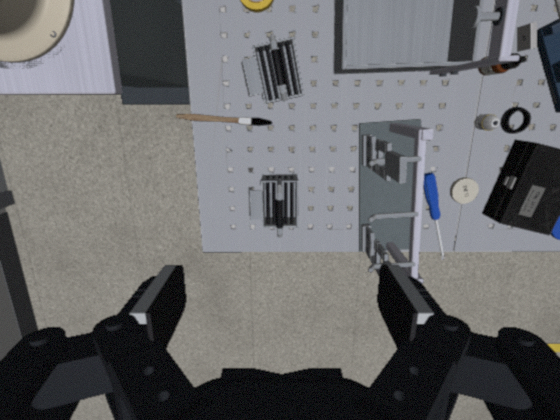

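The wrist view (right = +x, up = +y) shows baskets at (277,70) and (280,203) with their lips to the left (-x), carriers at (385,158) and (382,250), and the tank at top right. Now to measure.

```bash
cat >> h.py <<'E'
def reg(X,name,lo,hi,line=False):
    S=X.reshape(-1,3); S=S[np.all((S>lo)&(S<hi),1)]
    if len(S)<8: print(name,len(S));return None
    (cx,cy),(w,h),a=cv2.minAreaRect((S[:,:2]*1000).astype(np.float32))
    m=S[:,:2].mean(0); u,s,v=np.linalg.svd(S[:,:2]-m,full_matrices=False); 
    ang=np.degrees(np.arctan2(v[0][1],v[0][0]))%180
    print(name,len(S),"rect",np.round([cx,cy,w,h,a],1),"pcaDir",ang.round(1),"mean",m.round(4),"z",np.percentile(S[:,2],[5,50,95]).round(4)); return S
E
python3 - <<'E'
from h import *
for f in("w1","top"):
    X=np.load(f+".npz")["X"]; print(f)
    reg(X,"b1 handle",[.35,-.19,.085],[.45,-.08,.12])
    reg(X,"b2 handle",[.35,-.39,.085],[.45,-.28,.12])
    reg(X,"b1 box",[.33,-.20,.02],[.47,-.08,.06])
    reg(X,"b2 box",[.33,-.40,.02],[.47,-.27,.06])
    reg(X,"tabL",[.50,-.30,.165],[.63,-.2,.21])
    reg(X,"tabR",[.50,-.46,.165],[.63,-.36,.21])
    reg(X,"bar",[.585,-.45,.11],[.66,-.2,.16])
    reg(X,"tank front",[.46,-.14,.07],[.52,.14,.09])
    reg(X,"rail",[.635,-.14,.165],[.68,.14,.19])
    for i,y in enumerate((.09,0,-.09)): reg(X,"pin%d"%(i+1),[.59,y-.025,.15],[.632,y+.025,.185])
E
```

```text
w1
b1 handle 491 rect [ 414.6 -129.7   10.9   83.4   11.7] pcaDir 101.7 mean [ 0.4145 -0.1295] z [0.0896 0.0981 0.1007]
b2 handle 334 rect [ 416.  -330.5   83.9   10.5   89.9] pcaDir 90.5 mean [ 0.4156 -0.3284] z [0.0894 0.0983 0.1007]
b1 box 1997 rect [ 404.1 -133.3   81.9   82.4   11.7] pcaDir 19.5 mean [ 0.4045 -0.1301] z [0.0312 0.0412 0.0533]
b2 box 1589 rect [ 404.7 -330.    82.1   81.8   89.7] pcaDir 67.6 mean [ 0.4061 -0.3291] z [0.0308 0.0412 0.0534]
tabL 479 rect [ 553.  -245.1    8.7   30.3    3.3] pcaDir 92.3 mean [ 0.5509 -0.244 ] z [0.1684 0.1956 0.2022]
tabR 0
bar 1870 rect [ 597.1 -314.7   34.3  218.7    3.9] pcaDir 93.2 mean [ 0.6    -0.3015] z [0.127  0.1392 0.1422]
tank front 386 rect [508.7 -88.2  19.2  84.8   2.4] pcaDir 95.9 mean [ 0.5029 -0.093 ] z [0.0716 0.0791 0.0807]
rail 1266 rect [ 653.3 -102.9   29.6   62.9   11.2] pcaDir 99.0 mean [ 0.6547 -0.1016] z [0.1664 0.1756 0.1778]
pin1 0
pin2 0
pin3 271 rect [626.6 -86.9  10.2  20.9   2.6] pcaDir 93.3 mean [ 0.6236 -0.0874] z [0.1573 0.1688 0.1751]
top
b1 handle 120 rect [ 413.5 -133.    10.4   83.    12. ] pca
[... 606 characters left out ...]
1982 0.2032]
bar 502 rect [ 596.4 -319.9   32.7  222.9    3.8] pcaDir 93.4 mean [ 0.6006 -0.3209] z [0.1291 0.1401 0.1443]
tank front 252 rect [507.8  -3.9  27.7 258.5   0.9] pcaDir 91.0 mean [0.4993 0.0029] z [0.0726 0.0796 0.0836]
rail 728 rect [6.504e+02 4.000e-01 3.340e+01 2.713e+02 1.800e+00] pcaDir 91.5 mean [0.6519 0.0009] z [0.1671 0.1762 0.1803]
pin1 38 rect [623.2  89.4  15.1  19.4   0.9] pcaDir 91.9 mean [0.6204 0.0893] z [0.165  0.1699 0.1766]
pin2 36 rect [ 6.248e+02 -7.000e-01  1.310e+01  2.010e+01  3.000e-01] pcaDir 93.8 mean [ 6.218e-01 -5.000e-04] z [0.1621 0.1709 0.1757]
pin3 36 rect [626.4 -89.   10.9  19.4   0. ] pcaDir 93.3 mean [ 0.6243 -0.0897] z [0.1577 0.1701 0.1766]
```

Call:
{"op": "play_rows", "data": {"deltas": [0.24,0.12,-0.004,-11.7,0,0,0.24,0.12,-0.004,-11.7,0,0,0.24,0.12,-0.004,-11.7,0,0,0.24,0.12,-0.004,-11.7,0,0,0.24,0.12,-0.004,-11.7,0,0], "gripper": 0.085, "squeeze": 40}}

```text
time_s: 2.02
eef_pos: [0.4128, -0.129, 0.177]
orientation: [-0.069, 0.705, 0.073, 0.702]
wrist_force: [-0.2, -0.6, 1.5]
finger_gap: 0.0847
```

Run:
```python
from h import *
st()
p,d,c,W=cam("wrist");save("w2",p);X=cloud(d,c,W)
reg(X,"b1 handle",[.35,-.19,.087],[.46,-.08,.12])
reg(X,"box",[.33,-.20,.02],[.47,-.08,.06])
go(.4145,-.1305,.076,11.7)
```

```text
2.025 [ 0.4128 -0.129   0.177 ] [[-0.006, -0.199, 0.98], [0.005, 0.98, 0.199], [-1.0, 0.006, -0.005]] [-0.2 -0.6  1.5] 0.08468551176476999 [-0.58  0.17  1.83  0.    1.15 -0.78]
b1 handle 1367 rect [ 414.5 -129.3   10.3   82.2   11.3] pcaDir 101.7 mean [ 0.4136 -0.1253] z [0.0908 0.0983 0.1003]
box 5630 rect [ 403.6 -130.4   82.2   82.5   12.2] pcaDir 4.1 mean [ 0.4058 -0.1297] z [0.0275 0.041  0.0531]
go [0.1004, -0.0027, 0.0019] [-0.23, -0.28, -0.38]
```

View pics/w2.png

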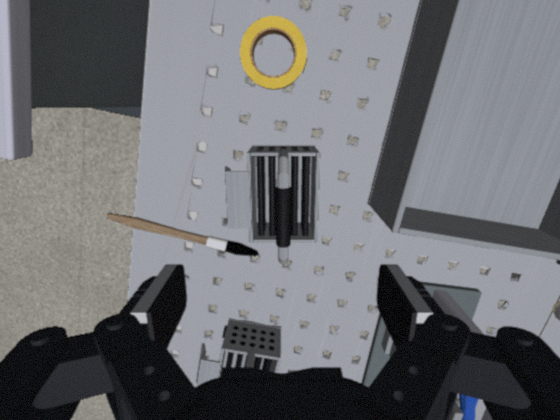

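The basket 1 handle is at (284,205), aligned between the jaws, with its black grip in the middle. Descend and grip.

Call:
{"op": "play_rows", "data": {"deltas": [0.05,-0.001,0.001,0,-0.3,-0.4,0.1,-0.001,0.001,0,-0.3,-0.4,0.1,-0.001,0.001,0,-0.3,-0.4,0.1,-0.001,0.001,0,-0.3,-0.4]}}

```text
time_s: 2.58
eef_pos: [0.4142, -0.1301, 0.0783]
orientation: [-0.071, 0.703, 0.07, 0.704]
wrist_force: [-0.4, -0.9, -0.0]
finger_gap: 0.0851
```

Call:
{"op": "play_rows", "data": {"deltas": [0,0,0,0,0,0,0,0,0,0,0,0,0,0,0,0,0,0,0,0,0,0,0,0,0,0,0,0,0,0], "gripper": 0.0, "squeeze": 50}}

```text
time_s: 3.2
eef_pos: [0.4142, -0.1301, 0.0785]
orientation: [-0.071, 0.703, 0.07, 0.704]
wrist_force: [-1.7, -0.2, 6.0]
finger_gap: 0.009
```

Call:
{"op": "play_rows", "data": {"deltas": [-0.02,0,0,0,0,0,-0.06,0,0,0,0,0,-0.11,0,0,0,0,0,-0.13,0,0,0,0,0,-0.13,0,0,0,0,0]}}

```text
time_s: 3.82
eef_pos: [0.4142, -0.13, 0.2092]
orientation: [-0.072, 0.702, 0.069, 0.705]
wrist_force: [-0.3, -0.7, -2.1]
finger_gap: 0.0094
```

Run:
```python
from h import *
st()
p,d,c,W=cam("wrist");save("w3",p);X=cloud(d,c,W)
np.savez("w3",X=X)
reg(X,"tank front rim",[.46,-.14,.070],[.52,.14,.088])
go(.53,.06,.21,1.8)
```

```text
3.825 [ 0.4142 -0.13    0.2092] [[0.004, -0.198, 0.98], [-0.003, 0.98, 0.198], [-1.0, -0.004, 0.004]] [-0.3 -0.7 -2.1] 0.009364481988323781 [-0.58  0.13  1.79 -0.    1.22 -0.77]
tank front rim 2271 rect [507.4 -45.3  19.5 169.1   1.9] pcaDir 92.9 mean [ 0.5001 -0.0432] z [0.0712 0.0788 0.0804]
go [-0.0021, 0.1629, 0.1516] [9.63, 0.12, 0.11]
```

```bash
cat >> h.py <<'E'
def rim(X):
    S=X.reshape(-1,3);S=S[np.all((S>[.475,-.11,.0755])&(S<[.52,.11,.085]),1)]
    for _ in range(3):
        k=np.polyfit(S[:,1],S[:,0],1);e=S[:,0]-np.polyval(k,S[:,1]);S=S[abs(e)<.006]
    e=S[:,0]-np.polyval(k,S[:,1])
    print("rim n",len(S),"x@y0",k[1].round(4),"yaw",-np.degrees(np.arctan(k[0])).round(2),"spread",np.percentile(e,[3,97]).round(4),"y",S[:,1].min(),S[:,1].max()); return k
E
python3 - <<'E'
from h import *
for f in("w3","top"):
    X=np.load(f+".npz")["X"]; rim(X)
    S=X.reshape(-1,3);S=S[np.all((S>[.47,-.16,.06])&(S<[.52,.16,.09]),1)]; print(S[:,1].min(),S[:,1].max())
    S=X.reshape(-1,3);S=S[np.all((S>[.635,-.16,.165])&(S<[.68,.16,.19]),1)]
    k=np.polyfit(S[:,1],S[:,0],1);print("rail",k,S[:,1].min(),S[:,1].max())
X=np.load("w3.npz")["X"]
reg(X,"pin3",[.59,-.12,.15],[.632,-.06,.19]);reg(X,"pin2",[.59,-.02,.15],[.632,.02,.19])
E
```

```text
rim n 1480 x@y0 0.4986 yaw 1.79 spread [-0.002   0.0027] y -0.10981063055580534 0.037117839769455235
-0.1300340869711708 0.04132687179334306Traceback (most recent call last):
  File "<stdin>", line 6, in <module>
    raise TypeError("expected non-empty vector for x")
TypeError: expected non-empty vector for x
```

Call:
{"op": "play_rows", "data": {"deltas": [-0.005,0.162,0.157,9.6,0,0,-0.005,0.162,0.157,9.6,0,0,-0.005,0.162,0.157,9.6,0,0,-0.005,0.162,0.157,9.6,0,0,-0.005,0.162,0.157,9.6,0,0]}}

```text
time_s: 4.5
eef_pos: [0.5356, 0.0625, 0.2105]
orientation: [-0.013, 0.707, 0.012, 0.707]
wrist_force: [-0.2, 0.2, -1.3]
finger_gap: 0.0093
```

Run:
```python
from h import *
st()
p,d,c,W=cam("wrist");save("w4",p);X=cloud(d,c,W)
np.savez("w4",X=X); rim(X)
o=r.get_obs()["eef_pos"]
reg(X,"basket",[.46,.0,.10],[.62,.12,.19]); reg(X,"boxtop",[.46,.0,.13],[.62,.12,.168])
reg(X,"lip",[.45,.02,.145],[.503,.1,.17])
go(.536,.057,.14,1.8)
```

```text
4.5 [0.5356 0.0625 0.2105] [[-0.001, -0.036, 0.999], [-0.001, 0.999, 0.036], [-1.0, -0.001, -0.001]] [-0.2  0.2 -1.3] 0.009256906653502596 [-0.1   0.36  1.49 -0.    1.3  -0.14]
rim n 147 x@y0 0.495 yaw -0.91 spread [-0.0025  0.0022] y 0.08808320588732722 0.10973877415053498
basket 12860 rect [551.9  56.2  98.6 138.   88.9] pcaDir 14.1 mean [0.5311 0.0755] z [0.1351 0.1724 0.185 ]
boxtop 3722 rect [551.7  55.3  98.6 137.1  89.7] pcaDir 5.1 mean [0.5421 0.0783] z [0.134  0.1517 0.1662]
lip 31 rect [484.9  85.1   6.9   2.6  44.3] pcaDir 39.9 mean [0.4855 0.0855] z [0.1617 0.1656 0.1694]
go [0.0707, -0.004, 0.001] [0.15, -0.08, 0.08]
```

View pics/w4.png

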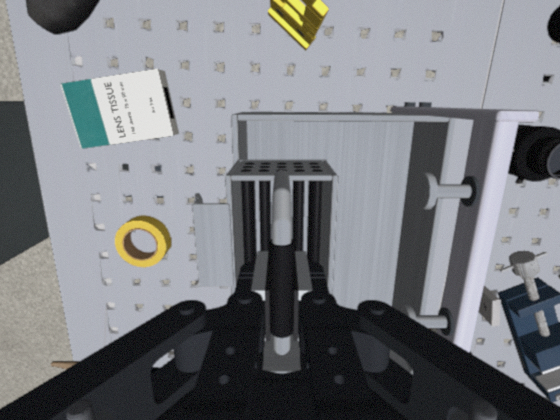

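Run:
```python
from h import *
X=np.load("w4.npz")["X"]
for u,v in((212,215),(212,245),(212,270),(200,245),(224,245)): print(u,v,np.nanmedian(X[v-2:v+3,u-2:u+3].reshape(-1,3),axis=0).round(4))
for u in range(226,345,12): print(u,[ (v,X[v,u].round(3).tolist()) for v in (176,178)])
```

```text
212 215 [0.4981 0.0808 0.1848]
212 245 [0.4975 0.0629 0.1847]
212 270 [0.4972 0.0476 0.1845]
200 245 [0.4912 0.0627 0.1844]
224 245 [0.5043 0.0634 0.1846]
226 [(176, [0.505, 0.102, 0.181]), (178, [0.505, 0.101, 0.181])]
238 [(176, [0.512, 0.102, 0.182]), (178, [0.512, 0.101, 0.181])]
250 [(176, [0.518, 0.102, 0.181]), (178, [0.518, 0.101, 0.181])]
262 [(176, [0.524, 0.102, 0.18]), (178, [0.524, 0.101, 0.182])]
274 [(176, [0.531, 0.102, 0.181]), (178, [0.531, 0.103, 0.187])]
286 [(176, [0.537, 0.105, 0.191]), (178, [0.537, 0.105, 0.197])]
298 [(176, [0.543, 0.103, 0.182]), (178, [0.543, 0.102, 0.18])]
310 [(176, [0.55, 0.103, 0.181]), (178, [0.55, 0.102, 0.181])]
322 [(176, [0.556, 0.104, 0.182]), (178, [0.556, 0.102, 0.18])]
334 [(176, [0.562, 0.104, 0.181]), (178, [0.562, 0.103, 0.182])]
```

The w4 view shows the basket level over the tank, lip at (212,245) over the front wall line and pins at (455,190) and (430,320). Lower it slowly.

Call:
{"op": "play_rows", "data": {"deltas": [0.03,0,0.001,0,0,0,0.06,0,0.001,0,0,0,0.08,0,0.001,0,0,0,0.09,0,0.001,0,0,0,0.09,0,0.001,0,0,0]}}

```text
time_s: 5.18
eef_pos: [0.5354, 0.0604, 0.1202]
orientation: [-0.012, 0.708, 0.011, 0.706]
wrist_force: [-0.0, 0.8, -0.8]
finger_gap: 0.0095
```

Call:
{"op": "play_rows", "data": {"deltas": [0.004,0,0,0,0,0,0.008,0,0,0,0,0,0.01,0,0,0,0,0,0.011,0,0,0,0,0]}}

```text
time_s: 5.68
eef_pos: [0.5354, 0.0605, 0.1092]
orientation: [-0.012, 0.708, 0.011, 0.706]
wrist_force: [-0.3, 0.0, -1.4]
finger_gap: 0.0094
```

Run:
```python
from h import *
st()
p,d,c,W=cam("wrist");X=cloud(d,c,W)
for u,v in((212,215),(212,245),(200,245),(224,245)): print(u,v,np.nanmedian(X[v-2:v+3,u-2:u+3].reshape(-1,3),axis=0).round(4))
```

```text
5.675 [0.5354 0.0605 0.1092] [[-0.003, -0.033, 0.999], [-0.001, 0.999, 0.033], [-1.0, -0.001, -0.003]] [-0.3  0.  -1.4] 0.009364679503711427 [-0.1   0.47  1.61 -0.    1.06 -0.14]
212 215 [0.4979 0.0789 0.0838]
212 245 [0.4975 0.0609 0.0836]
200 245 [0.4909 0.0608 0.0836]
224 245 [0.504  0.0613 0.0837]
```

Lip top is at .0836, so it has about 3 mm still to go. Lower until contact.

Call:
{"op": "play_rows", "data": {"deltas": [0.001,0,0,0,0,0,0.002,0,0,0,0,0,0.003,0,0,0,0,0,0.003,0,0,0,0,0]}}

```text
time_s: 6.22
eef_pos: [0.5365, 0.0604, 0.1071]
orientation: [-0.012, 0.707, 0.011, 0.707]
wrist_force: [3.8, 1.3, 4.9]
finger_gap: 0.009
```

Contact on the rim. Release and rise.

Call:
{"op": "play_rows", "data": {"deltas": [0,0,0,0,0,0,0,0,0,0,0,0,0,0,0,0,0,0,0,0,0,0,0,0,0,0,0,0,0,0], "gripper": 0.085}}

```text
time_s: 6.85
eef_pos: [0.5365, 0.0604, 0.1071]
orientation: [-0.012, 0.707, 0.011, 0.707]
wrist_force: [-0.6, -0.1, -0.1]
finger_gap: 0.085
```

Call:
{"op": "play_rows", "data": {"deltas": [-0.03,0,0,0,0,0,-0.08,0,0,0,0,0,-0.12,0,0,0,0,0,-0.14,0,0,0,0,0,-0.14,0,0,0,0,0]}}

```text
time_s: 7.48
eef_pos: [0.5368, 0.0606, 0.2481]
orientation: [-0.012, 0.706, 0.011, 0.708]
wrist_force: [0.8, -0.1, -0.1]
finger_gap: 0.0853
```

Run:
```python
from h import *
st()
p,d,c,W=cam("wrist");X=cloud(d,c,W);save("w5",p);np.savez("w5",X=X);rim(X)
reg(X,"handle",[.48,.0,.116],[.6,.12,.15])
reg(X,"lip",[.485,.03,.0815],[.505,.09,.095])
go(.415,-.331,.18,0.3)
```

```text
7.475 [0.5368 0.0606 0.2481] [[0.003, -0.033, 0.999], [-0.002, 0.999, 0.033], [-1.0, -0.002, 0.003]] [ 0.8 -0.1 -0.1] 0.08526611080327294 [-0.1   0.33  1.43 -0.    1.38 -0.14]
rim n 1255 x@y0 0.5015 yaw 0.27 spread [-0.0039  0.0056] y -0.10993493894192688 0.1098215522549925
handle 915 rect [547.   62.   10.6  71.9   2.2] pcaDir 91.9 mean [0.5467 0.0637] z [0.1179 0.1215 0.1234]
lip 579 rect [4.988e+02 5.990e+01 1.240e+01 4.960e+01 1.000e-01] pcaDir 91.1 mean [0.4985 0.0609] z [0.0817 0.0828 0.0841]
go [0.0672, -0.3873, -0.1343] [1.6, 0.04, 0.08]
```

View pics/w5.png

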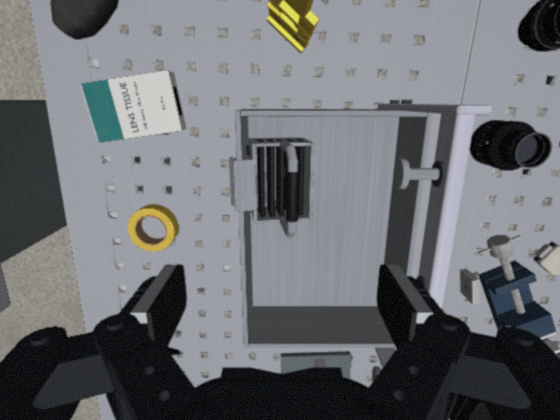

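Basket 1 hangs at (275,180) with its lip over the front wall and a slight lean of about 0.1 rad. Next is basket 2.

Call:
{"op": "play_rows", "data": {"deltas": [0.03,-0.196,-0.128,1.6,0,0,0.03,-0.196,-0.128,1.6,0,0,0.03,-0.196,-0.128,1.6,0,0,0.03,-0.196,-0.128,1.6,0,0,0.03,-0.196,-0.128,1.6,0,0]}}

```text
time_s: 8.15
eef_pos: [0.4132, -0.1412, 0.2153]
orientation: [-0.0, 0.708, 0.0, 0.706]
wrist_force: [0.3, 0.8, -0.3]
finger_gap: 0.0851
```

Call:
{"op": "play_rows", "data": {"deltas": [0.04,-0.191,0,0,0,0,0.04,-0.191,0,0,0,0,0.04,-0.191,0,0,0,0,0.04,-0.191,0,0,0,0,0.04,-0.191,0,0,0,0]}}

```text
time_s: 8.78
eef_pos: [0.4135, -0.3313, 0.1744]
orientation: [0.0, 0.708, 0.001, 0.706]
wrist_force: [0.0, 0.0, 1.0]
finger_gap: 0.085
```

Run:
```python
from h import *
st()
p,d,c,W=cam("wrist");X=cloud(d,c,W);save("w6",p);np.savez("w6",X=X)
reg(X,"handle",[.34,-.40,.088],[.49,-.25,.12])
reg(X,"box",[.33,-.42,.02],[.49,-.25,.06])
go(.415,-.331,.078,0.3)
```

```text
8.775 [ 0.4135 -0.3313  0.1744] [[-0.003, -0.001, 1.0], [0.002, 1.0, 0.001], [-1.0, 0.002, -0.003]] [0. 0. 1.] 0.08503837191840347 [-0.9   0.38  1.56 -0.    1.2  -0.9 ]
handle 1440 rect [ 415.1 -330.3   10.8   81.9    0.7] pcaDir 90.5 mean [ 0.4152 -0.3263] z [0.0912 0.0983 0.1004]
box 5674 rect [ 4.044e+02 -3.295e+02  8.200e+01  8.170e+01  3.000e-01] pcaDir 8.3 mean [ 0.4065 -0.3295] z [0.0278 0.0412 0.053 ]
go [0.097, -0.0003, 0.0016] [-0.19, -0.14, -0.06]
```

Call:
{"op": "play_rows", "data": {"deltas": [0.05,0,0.001,0,0,0,0.096,0,0.001,0,0,0,0.096,0,0.001,0,0,0,0.096,0,0.001,0,0,0]}}

```text
time_s: 9.32
eef_pos: [0.4154, -0.3308, 0.0811]
orientation: [-0.001, 0.707, 0.001, 0.707]
wrist_force: [0.2, 0.2, 0.1]
finger_gap: 0.0853
```

Call:
{"op": "play_rows", "data": {"deltas": [0,0,0,0,0,0,0,0,0,0,0,0,0,0,0,0,0,0,0,0,0,0,0,0,0,0,0,0,0,0], "gripper": 0.0}}

```text
time_s: 9.95
eef_pos: [0.4153, -0.3308, 0.0813]
orientation: [-0.001, 0.707, 0.001, 0.707]
wrist_force: [-1.6, 0.1, 4.0]
finger_gap: 0.0091
```

Call:
{"op": "play_rows", "data": {"deltas": [-0.02,0,0,0,0,0,-0.06,0,0,0,0,0,-0.11,0,0,0,0,0,-0.13,0,0,0,0,0,-0.13,0,0,0,0,0]}}

```text
time_s: 10.58
eef_pos: [0.4157, -0.331, 0.2121]
orientation: [-0.002, 0.707, -0.0, 0.707]
wrist_force: [-0.1, -1.3, -2.2]
finger_gap: 0.0091
```

Call:
{"op": "play_rows", "data": {"deltas": [0,0.05,0,0,0,0,0,0.1,0,0,0,0,0,0.15,0,-0.8,0,0,0,0.18,0,-1.6,0,0,0,0.18,0,-1.6,0,0]}}

```text
time_s: 11.2
eef_pos: [0.4147, -0.1492, 0.2103]
orientation: [-0.012, 0.707, 0.011, 0.707]
wrist_force: [1.0, -1.0, -1.2]
finger_gap: 0.009
```

Run:
```python
from h import *
st(); go(.540,-.063,.21,1.8)
```

```text
11.2 [ 0.4147 -0.1492  0.2103] [[-0.001, -0.033, 0.999], [-0.001, 0.999, 0.033], [-1.0, -0.001, -0.001]] [ 1.  -1.  -1.2] 0.008998904790154891 [-0.61  0.15  1.77 -0.    1.23 -0.64]
go [0.0, 0.082, 0.1281] [0.11, -0.07, 0.08]
```

Call:
{"op": "play_rows", "data": {"deltas": [0,0.082,0.128,0,0,0,0,0.082,0.128,0,0,0,0,0.082,0.128,0,0,0,0,0.082,0.128,0,0,0,0,0.082,0.128,0,0,0]}}

```text
time_s: 11.82
eef_pos: [0.5393, -0.0638, 0.2091]
orientation: [-0.012, 0.708, 0.011, 0.706]
wrist_force: [-0.3, 0.8, -1.8]
finger_gap: 0.009
```

Run:
```python
from h import *
st()
p,d,c,W=cam("wrist");X=cloud(d,c,W);save("w7",p)
for u,v in((212,215),(212,245),(212,270),(200,245),(224,245)): print(u,v,np.nanmedian(X[v-2:v+3,u-2:u+3].reshape(-1,3),axis=0).round(4))
S=X[:,:].reshape(-1,3)
S=S[np.all((S>[.48,-.035,.172])&(S<[.60,-.015,.188]),1)];print(S.min(0),S.max(0),len(S))
reg(X,"other basket",[.48,.0,.116],[.6,.12,.15])
```

```text
11.825 [ 0.5393 -0.0638  0.2091] [[-0.003, -0.032, 0.999], [-0.001, 0.999, 0.032], [-1.0, -0.001, -0.003]] [-0.3  0.8 -1.8] 0.009043749444219366 [-0.33  0.37  1.48 -0.    1.3  -0.36]
212 215 [ 0.5012 -0.0466  0.1802]
212 245 [ 0.5008 -0.0643  0.1803]
212 270 [ 0.5003 -0.0802  0.1804]
200 245 [ 0.4939 -0.0646  0.1803]
224 245 [ 0.5075 -0.0642  0.1806]
[ 0.5089716  -0.03487518  0.17203653] [ 0.5687307  -0.02132395  0.18784648] 930
other basket 1322 rect [547.3  49.   10.8  49.8   2.3] pcaDir 91.9 mean [0.5468 0.0516] z [0.1182 0.1216 0.1235]
```

Call:
{"op": "play_rows", "data": {"deltas": [0.03,0,0.001,0,0,0,0.06,0,0.001,0,0,0,0.08,0,0.001,0,0,0,0.09,0,0.001,0,0,0,0.09,0,0.001,0,0,0]}}

```text
time_s: 12.5
eef_pos: [0.5398, -0.0644, 0.1194]
orientation: [-0.011, 0.708, 0.011, 0.706]
wrist_force: [1.1, -0.7, -1.1]
finger_gap: 0.0088
```

Call:
{"op": "play_rows", "data": {"deltas": [0.003,0,0,0,0,0,0.005,0,0,0,0,0,0.007,0,0,0,0,0,0.008,0,0,0,0,0]}}

```text
time_s: 13.0
eef_pos: [0.5398, -0.0644, 0.1114]
orientation: [-0.011, 0.708, 0.011, 0.706]
wrist_force: [-0.2, -1.0, -1.8]
finger_gap: 0.009
```

Call:
{"op": "play_rows", "data": {"deltas": [0.001,0,0,0,0,0,0.001,0,0,0,0,0,0.002,0,0,0,0,0]}}

```text
time_s: 13.38
eef_pos: [0.5405, -0.0645, 0.1101]
orientation: [-0.012, 0.707, 0.011, 0.707]
wrist_force: [4.0, 0.3, 6.0]
finger_gap: 0.0089
```

Call:
{"op": "play_rows", "data": {"deltas": [0,0,0,0,0,0,0,0,0,0,0,0,0,0,0,0,0,0,0,0,0,0,0,0,0,0,0,0,0,0], "gripper": 0.085}}

```text
time_s: 14.0
eef_pos: [0.5405, -0.0645, 0.11]
orientation: [-0.012, 0.707, 0.011, 0.707]
wrist_force: [-0.2, 0.6, -0.1]
finger_gap: 0.0849
```

Call:
{"op": "play_rows", "data": {"deltas": [-0.03,0,0,0,0,0,-0.08,0,0,0,0,0,-0.12,0,0,0,0,0,-0.18,0,0,0,0,0,-0.2,0,0,0,0,0]}}

```text
time_s: 14.62
eef_pos: [0.5412, -0.0643, 0.3138]
orientation: [-0.012, 0.705, 0.01, 0.709]
wrist_force: [0.5, 0.8, -0.8]
finger_gap: 0.0852
```

Run:
```python
from h import *
st()
p,d,c,W=cam("wrist");X=cloud(d,c,W);save("w8",p);np.savez("w8",X=X)
for n,y in(("b1",.06),("b2",-.064)):
    reg(X,n+"handle",[.48,y-.05,.116],[.6,y+.05,.15])
    reg(X,n+"lip",[.485,y-.03,.0815],[.506,y+.03,.095])
for i,y in enumerate((.09,0,-.09)):
    reg(X,"pin%d head"%(i+1),[.60,y-.025,.15],[.628,y+.025,.185]); reg(X,"pin%d shaft"%(i+1),[.629,y-.02,.15],[.648,y+.02,.171])
reg(X,"rail",[.64,-.2,.170],[.68,.2,.19])
go(.48,-.246,.30,3.5)
```

```text
14.625 [ 0.5412 -0.0643  0.3138] [[0.005, -0.031, 0.999], [-0.003, 1.0, 0.031], [-1.0, -0.004, 0.005]] [ 0.5  0.8 -0.8] 0.08518315337093033 [-0.33  0.31  1.29 -0.    1.54 -0.36]
b1handle 871 rect [547.1  60.3  10.4  75.    2.1] pcaDir 91.7 mean [0.5467 0.0614] z [0.1178 0.1214 0.1236]
b1lip 589 rect [4.988e+02 5.970e+01 1.320e+01 4.950e+01 3.000e-01] pcaDir 92.0 mean [0.4987 0.0599] z [0.0817 0.0827 0.0841]
b2handle 627 rect [550.5 -64.1  10.7  74.    2.7] pcaDir 91.6 mean [ 0.5506 -0.0627] z [0.1179 0.1215 0.1235]
b2lip 347 rect [ 5.012e+02 -6.610e+01  9.300e+00  4.920e+01  4.000e-01] pcaDir 90.9 mean [ 0.5013 -0.0648] z [0.0819 0.0829 0.0841]
pin1 head 142 rect [621.8  86.6   9.3  11.2  81.7] pcaDir 38.5 mean [0.6192 0.0863] z [0.1591 0.168  0.1736]
pin1 shaft 296 rect [642.7  84.1  12.7  26.9  41.1] pcaDir 116.1 mean [0.6444 0.0823] z [0.156  0.1649 0.1703]
pin2 head 288 rect [623.7   3.3   8.5  20.7   2.2] pcaDir 91.2 mean [0.6214 0.0035] z [0.1588 0.1706 0.1754]
pin2 shaft 294 rect [638.5   6.6  22.2  18.8  89.7] pcaDir 5.0 mean [0.6405 0.0043] z [0.1618 0.1677 0.1696]
pin3 head 211 rect [625.  -86.2   5.6  20.4   3.5] pcaDir 89.3 mean [ 0.6239 -0.0851] z [0.1595 0.1706 0.1754]
pin3 shaft 162 rect [638.6 -85.9  18.5   7.    2.6] pcaDir 2.2 mean [ 0.6387 -0.0853] z [0.1656 0.1679 0.1691]
rail 4522 rect [655.3 -20.6  20.7 221.8   3.7] pcaDir 92.1 mean [ 0.654  -0.0105] z [0.1717 0.1762 0.1776]
go [0.0151, -0.1795, -0.0672] [-1.7, 0.33, 0.23]
```

View pics/w8.png

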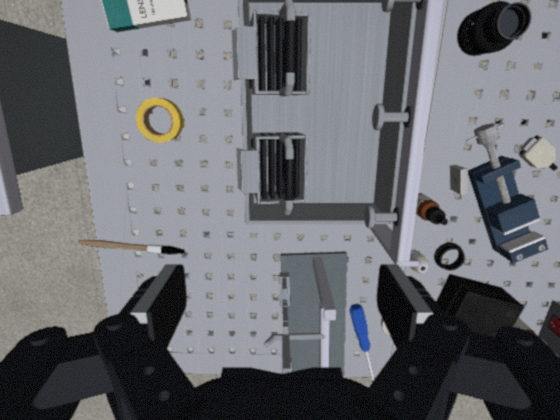

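Both baskets hang with their lips over the front wall, at (270,55) and (270,170). The stand with the left carrier is at (300,300). Next is the left carrier.

Call:
{"op": "play_rows", "data": {"deltas": [0.045,-0.182,0.005,-1.7,0.3,0.2,0.045,-0.182,0.005,-1.7,0.3,0.2,0.045,-0.182,0.005,-1.7,0.3,0.2,0.045,-0.182,0.005,-1.7,0.3,0.2,0.045,-0.182,0.005,-1.7,0.3,0.2]}}

```text
time_s: 15.3
eef_pos: [0.5523, -0.246, 0.2699]
orientation: [-0.021, 0.707, 0.022, 0.707]
wrist_force: [0.1, 1.1, 0.1]
finger_gap: 0.0848
```

Run:
```python
from h import *
st()
p,d,c,W=cam("wrist");X=cloud(d,c,W);save("w9",p);np.savez("w9",X=X)
reg(X,"tabL",[.50,-.30,.19],[.63,-.2,.21])
reg(X,"tabL2",[.50,-.30,.155],[.63,-.2,.19])
reg(X,"tabR",[.50,-.46,.19],[.63,-.36,.21])
reg(X,"bar",[.58,-.44,.11],[.66,-.2,.16])
go(.552,-.246,.165,3.5)
```

```text
15.3 [ 0.5523 -0.246   0.2699] [[-0.0, -0.061, 0.998], [0.0, 0.998, 0.061], [-1.0, 0.0, -0.0]] [0.1 1.1 0.1] 0.0848100957586466 [-0.61  0.47  1.17  0.    1.5  -0.67]
tabL 521 rect [ 552.9 -244.8    7.6   29.9    3.6] pcaDir 94.5 mean [ 0.5529 -0.243 ] z [0.1954 0.2013 0.2023]
tabL2 122 rect [ 552.4 -230.4    1.5    7.8   88.4] pcaDir 2.8 mean [ 0.5523 -0.2302] z [0.1578 0.1734 0.1883]
tabR 40 rect [ 562.1 -379.5    7.5    2.7    3.2] pcaDir 4.0 mean [ 0.562  -0.3799] z [0.1903 0.1923 0.1942]
bar 3500 rect [ 595.2 -315.9   39.8  221.3    3.8] pcaDir 93.1 mean [ 0.6004 -0.304 ] z [0.1289 0.1395 0.1424]
go [0.1055, -0.0005, -0.0005] [0.05, 0.03, 0.02]
```

View pics/w9.png

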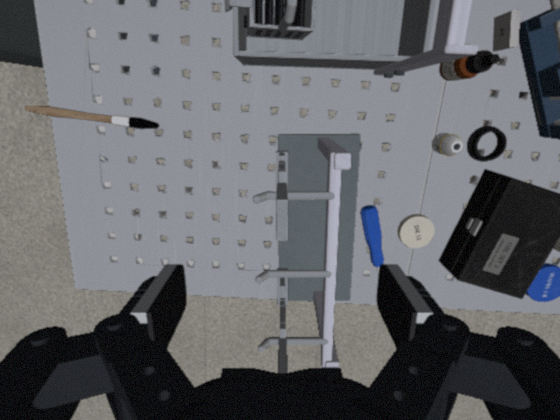

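The w9 view shows the left carrier's tab at (282,205) between the jaws, with the hook wires running towards -x. Descend, grip and lift 45 mm.

Call:
{"op": "play_rows", "data": {"deltas": [0.05,0,0.001,0,0,0,0.09,0,0.001,0,0,0,0.106,0,0.001,0,0,0,0.106,0,0.001,0,0,0,0.106,0,0.001,0,0,0]}}

```text
time_s: 15.98
eef_pos: [0.5543, -0.2456, 0.1664]
orientation: [-0.023, 0.706, 0.021, 0.708]
wrist_force: [0.6, -0.7, -0.0]
finger_gap: 0.0853
```

Call:
{"op": "play_rows", "data": {"deltas": [0,0,0,0,0,0,0,0,0,0,0,0,0,0,0,0,0,0,0,0,0,0,0,0,0,0,0,0,0,0], "gripper": 0.0}}

```text
time_s: 16.6
eef_pos: [0.5544, -0.2456, 0.1666]
orientation: [-0.023, 0.706, 0.021, 0.708]
wrist_force: [-0.1, 0.5, 0.6]
finger_gap: 0.0075
```

Call:
{"op": "play_rows", "data": {"deltas": [-0.005,0,0,0,0,0,-0.01,0,0,0,0,0,-0.016,0,0,0,0,0,-0.016,0,0,0,0,0]}}

```text
time_s: 17.1
eef_pos: [0.5545, -0.2457, 0.1832]
orientation: [-0.023, 0.705, 0.021, 0.708]
wrist_force: [-0.1, 0.3, -1.1]
finger_gap: 0.0074
```

Call:
{"op": "play_rows", "data": {"deltas": [0,0,-0.015,0,0,0,0,0,-0.03,0,0,0,0,0,-0.045,0,0,0,0,0,-0.045,0,0,0,0,0,-0.045,0,0,0]}}

```text
time_s: 17.73
eef_pos: [0.51, -0.2485, 0.183]
orientation: [-0.023, 0.705, 0.021, 0.708]
wrist_force: [-0.6, -0.1, -1.3]
finger_gap: 0.0072
```

Call:
{"op": "play_rows", "data": {"deltas": [-0.05,0,0,0,0,0,-0.11,0,0,0,0,0,-0.16,0,0,0,0,0,-0.16,0,0,0,0,0,-0.16,0,0,0,0,0]}}

```text
time_s: 18.35
eef_pos: [0.5094, -0.2478, 0.3417]
orientation: [-0.023, 0.706, 0.022, 0.708]
wrist_force: [0.2, -0.9, -2.4]
finger_gap: 0.0075
```

Run:
```python
from h import *
st();go(.50,.035,.34,1.8); go(.52,-.10,.34,1.8)
p,d,c,W=cam("wrist");X=cloud(d,c,W);save("w10",p)
```

```text
18.35 [ 0.5094 -0.2478  0.3417] [[0.003, -0.063, 0.998], [-0.002, 0.998, 0.063], [-1.0, -0.002, 0.003]] [ 0.2 -0.9 -2.4] 0.007537798109494887 [-0.66  0.36  1.15  0.    1.63 -0.72]
go [0.0012, 0.2829, 0.0083] [1.78, 0.17, 0.1]
go [0.0015, 0.1469, 0.0199] [1.78, 0.17, 0.1]
```

View pics/w10.png

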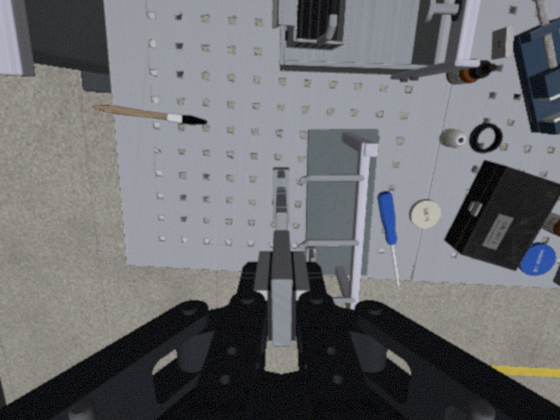

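The w10 view shows the carrier held edge-on and straight at (283,190–340). Now to pin 1.

Call:
{"op": "play_rows", "data": {"deltas": [0,0.274,0.0675,1.8,0.2,0.1,0,0.274,0.0675,1.8,0.2,0.1,0,0.274,0.0675,1.8,0.2,0.1,0,0.274,0.0675,1.8,0.2,0.1,0,0.274,0.0675,1.8,0.2,0.1]}}

```text
time_s: 19.02
eef_pos: [0.5593, 0.0329, 0.3396]
orientation: [-0.011, 0.708, 0.012, 0.706]
wrist_force: [0.5, -0.6, -1.5]
finger_gap: 0.0074
```

Run:
```python
from h import *
st()
p,d,c,W=cam("wrist");X=cloud(d,c,W);save("w11",p);np.savez("w11",X=X)
save("c11",cv2.resize(p[40:330,220:560],(800,682))[:600])
S=X.reshape(-1,3)
for i,y in((1,.093),(2,.0033)):
    Q=S[np.all((S>[.59,y-.016,.145])&(S<[.68,y+.016,.19]),1)]
    print(i)
    for a in np.arange(.60,.68,.004):
        q=Q[(Q[:,0]>=a)&(Q[:,0]<a+.004)]
        if len(q)>3: print(a.round(3),len(q),"y",np.percentile(q[:,1],[3,50,97]).round(4),"z",np.percentile(q[:,2],[5,95,]).round(4))
reg(X,"carrier low",[.53,-.05,.195],[.60,.09,.26])
reg(X,"carrier tab",[.53,-.05,.28],[.60,.09,.40])
```

```text
19.025 [0.5593 0.0329 0.3396] [[-0.004, -0.034, 0.999], [0.001, 0.999, 0.034], [-1.0, 0.001, -0.004]] [ 0.5 -0.6 -1.5] 0.007372234466362063 [-0.15  0.35  1.17  0.    1.63 -0.18]
1
0.616 145 y [0.0845 0.0939 0.103 ] z [0.1591 0.1756]
0.62 48 y [0.0838 0.0929 0.1031] z [0.1678 0.1755]
0.624 41 y [0.0897 0.0935 0.097 ] z [0.1657 0.1692]
0.628 38 y [0.0899 0.0937 0.0972] z [0.1654 0.1692]
0.632 39 y [0.09   0.0939 0.0973] z [0.1657 0.169 ]
0.636 40 y [0.0902 0.094  0.0975] z [0.1661 0.1689]
0.64 48 y [0.0904 0.0945 0.1011] z [0.1629 0.1697]
0.644 285 y [0.0781 0.0936 0.1079] z [0.1575 0.1767]
0.648 168 y [0.0779 0.0931 0.1078] z [0.1754 0.1774]
0.652 169 y [0.0781 0.094  0.108 ] z [0.1756 0.1775]
0.656 61 y [0.0773 0.0907 0.1073] z [0.1746 0.1776]
2
0.616 24 y [0.0016 0.0079 0.0124] z [0.1596 0.1733]
0.62 117 y [-0.0047  0.0038  0.0138] z [0.1575 0.1757]
0.624 24 y [-0.0024  0.0046  0.0127] z [0.1669 0.1746]
0.628 32 y [0.0003 0.0049 0.0073] z [0.1657 0.1692]
0.632 34 y [0.0004 0.0047 0.0073] z [0.1653 0.1695]
0.636 33 y [0.0005 0.0046 0.0076] z [0.1656 0.1693]
0.64 29 y [0.0008 0.0048 0.0079] z [0.1657 0.1694]
0.644 81 y [-0.0037  0.0054  0.0123] z [0.1611 0.1728]
0.648 214 y [-0.012   0.0053  0.0187] z [0.1573 0.1772]
0.652 127 y [-0.0117  0.0037  0.0188] z [0.1755 0.1777]
0.656 125 y [-0.0117  0.0033  0.018 ] z [0.1756 0.1777]
0.66 15 y [-0.0119 -0.0023  0.0184] z [0.1744 0.1767]
carrier low 564 rect [559.   34.   13.8  47.8   2. ] pcaDir 90.5 mean [0.5586 0.0435] z [0.212  0.2165 0.2505]
carrier tab 14277 rect [565.   38.1  40.   70.   90. ] pcaDir 179.2 mean [0.5636 0.0411] z [0.3436 0.3871 0.3979]
```

View pics/w11.png

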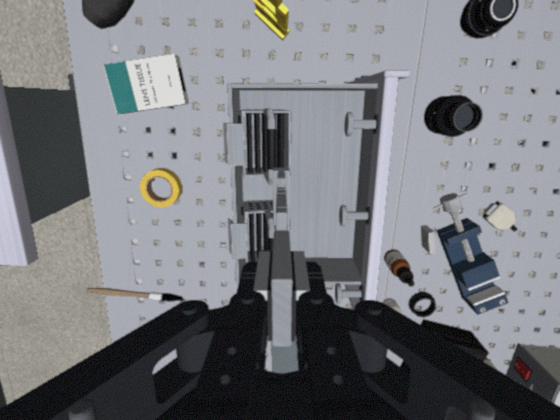

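The w11 view shows the carrier at (282,180–260), with pin 1 at (365,124) and pin 2 at (355,214). Measured pin 1 axis: y .0937, bare part x .6225–.6455. Positioning above, beside pin 1.

Call:
{"op": "play_rows", "data": {"deltas": [0,0.015,0.0765,0,0,0,0,0.015,0.0765,0,0,0,0,0.015,0.0765,0,0,0,0,0.015,0.0765,0,0,0]}}

```text
time_s: 19.58
eef_pos: [0.6348, 0.0527, 0.339]
orientation: [-0.011, 0.709, 0.013, 0.705]
wrist_force: [-0.4, -0.2, -0.4]
finger_gap: 0.0073
```

Run:
```python
from h import *
st();go(.6355,.0507,.2425,1.9)
```

```text
19.575 [0.6348 0.0527 0.339 ] [[-0.005, -0.035, 0.999], [0.003, 0.999, 0.035], [-1.0, 0.003, -0.005]] [-0.4 -0.2 -0.4] 0.007278698456738648 [-0.1   0.55  0.88  0.    1.72 -0.14]
go [0.0965, -0.0023, 0.001] [0.12, -0.26, -0.17]
```

Call:
{"op": "play_rows", "data": {"deltas": [0.04,-0.002,0.001,0,-0.3,-0.2,0.08,-0.002,0.001,0,-0.3,-0.2,0.0965,-0.002,0.001,0,-0.3,-0.2,0.0965,-0.002,0.001,0,-0.3,-0.2,0.0965,-0.002,0.001,0,-0.3,-0.2]}}

```text
time_s: 20.2
eef_pos: [0.6355, 0.0508, 0.2441]
orientation: [-0.013, 0.706, 0.012, 0.708]
wrist_force: [0.5, 0.2, -0.9]
finger_gap: 0.0075
```

Run:
```python
from h import *
st();go(.634,.0927,.2425,1.9)
p,d,c,W=cam("wrist");X=cloud(d,c,W);save("w12",cv2.resize(p[40:340,160:480],(800,600) if 0 else (640,600)))
S=X.reshape(-1,3)
Q=S[np.all((S>[.60,.078,.145])&(S<[.68,.11,.19]),1)]
for a in np.arange(.61,.66,.004):
        q=Q[(Q[:,0]>=a)&(Q[:,0]<a+.004)]
        if len(q)>3: print(a.round(3),len(q),"y",np.percentile(q[:,1],[3,50,97]).round(4),"z",np.percentile(q[:,2],[5,95,]).round(4))
reg(X,"carrier low",[.62,.06,.1],[.65,.082,.2])
```

```text
20.2 [0.6355 0.0508 0.2441] [[0.003, -0.035, 0.999], [-0.001, 0.999, 0.035], [-1.0, -0.001, 0.003]] [ 0.5  0.2 -0.9] 0.007487143119523433 [-0.1   0.56  1.1  -0.    1.48 -0.14]
go [0.0016, 0.0419, -0.0001] [0.11, 0.17, 0.05]
0.614 31 y [0.0861 0.0956 0.1033] z [0.1675 0.1755]
0.618 199 y [0.0845 0.0953 0.1034] z [0.1679 0.1758]
0.622 102 y [0.0851 0.0934 0.0976] z [0.16   0.1728]
0.626 72 y [0.0904 0.0942 0.0974] z [0.1655 0.1691]
0.63 72 y [0.0906 0.0944 0.0975] z [0.1651 0.1691]
0.634 71 y [0.0907 0.0948 0.0977] z [0.1651 0.1691]
0.638 72 y [0.0909 0.0948 0.0978] z [0.1652 0.1691]
0.642 160 y [0.0869 0.0968 0.1087] z [0.1593 0.174 ]
0.646 326 y [0.0789 0.094  0.109 ] z [0.1736 0.1774]
0.65 312 y [0.0791 0.0948 0.1092] z [0.1754 0.1776]
0.654 292 y [0.0794 0.0943 0.1092] z [0.1752 0.1775]
0.658 13 y [0.0804 0.0843 0.0976] z [0.1735 0.1754]
carrier low 637 rect [639.3  70.9  21.7  21.5  89.9] pcaDir 171.5 mean [0.6395 0.0717] z [0.1164 0.1554 0.1916]
```

View pics/w12.png

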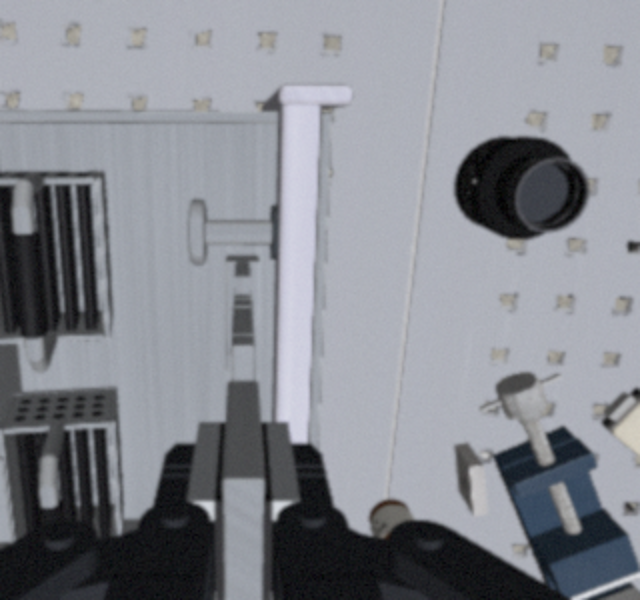

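The w12 crop shows the carrier at x≈243, between the pin head (198) and the rail (280), with its edge just short of pin 1. Slide in.

Call:
{"op": "play_rows", "data": {"deltas": [0.0015,0.005,-0.0005,0,0,0,0.0015,0.015,-0.0005,0,0,0,0.0015,0.025,-0.0005,0,0,0,0.0015,0.035,-0.0005,0,0,0,0.0015,0.0425,-0.0005,0,0,0]}}

```text
time_s: 20.88
eef_pos: [0.6336, 0.0942, 0.2425]
orientation: [-0.013, 0.706, 0.012, 0.708]
wrist_force: [0.6, -1.0, -0.5]
finger_gap: 0.0076
```

Run:
```python
from h import *
st();go(.634,.0935,.2315,1.9)
```

```text
20.875 [0.6336 0.0942 0.2425] [[0.003, -0.036, 0.999], [-0.001, 0.999, 0.036], [-1.0, -0.001, 0.003]] [ 0.6 -1.  -0.5] 0.007591795056438988 [-0.03  0.57  1.09 -0.    1.48 -0.07]
go [0.011, -0.0007, 0.0003] [0.14, 0.18, 0.05]
```

No contact. Lower into the notch.

Call:
{"op": "play_rows", "data": {"deltas": [0.004,-0.0005,0,0,0,0,0.007,-0.0005,0,0,0,0,0.01,-0.0005,0,0,0,0,0.011,-0.0005,0,0,0,0,0.011,-0.0005,0,0,0,0]}}

```text
time_s: 21.5
eef_pos: [0.6337, 0.0935, 0.2317]
orientation: [-0.013, 0.706, 0.012, 0.708]
wrist_force: [-0.3, -0.7, -0.3]
finger_gap: 0.0075
```

Call:
{"op": "play_rows", "data": {"deltas": [0.001,0,0,0,0,0,0.002,0,0,0,0,0,0.003,0,0,0,0,0]}}

```text
time_s: 21.88
eef_pos: [0.6339, 0.0935, 0.2311]
orientation: [-0.013, 0.705, 0.012, 0.709]
wrist_force: [-5.3, -0.4, 15.4]
finger_gap: 0.0075
```

Seated, with contact force at the expected height. Relieve it, release and rise.

Call:
{"op": "play_rows", "data": {"deltas": [-0.0005,0,0,0,0,0,-0.0005,0,0,0,0,0]}}

```text
time_s: 22.12
eef_pos: [0.634, 0.0936, 0.2315]
orientation: [-0.013, 0.705, 0.012, 0.709]
wrist_force: [0.7, 0.1, 1.2]
finger_gap: 0.0073
```

Call:
{"op": "play_rows", "data": {"deltas": [0,0,0,0,0,0,0,0,0,0,0,0,0,0,0,0,0,0,0,0,0,0,0,0,0,0,0,0,0,0], "gripper": 0.085}}

```text
time_s: 22.75
eef_pos: [0.634, 0.0935, 0.2315]
orientation: [-0.013, 0.705, 0.012, 0.709]
wrist_force: [0.3, -0.4, -0.2]
finger_gap: 0.085
```

Call:
{"op": "play_rows", "data": {"deltas": [-0.02,0,0,0,0,0,-0.06,0,0,0,0,0,-0.1,0,0,0,0,0,-0.11,0,0,0,0,0,-0.11,0,0,0,0,0]}}

```text
time_s: 23.38
eef_pos: [0.6333, 0.0937, 0.3411]
orientation: [-0.013, 0.705, 0.012, 0.709]
wrist_force: [-0.8, 0.4, -0.4]
finger_gap: 0.0848
```

Run:
```python
from h import *
st()
p,d,c,W=cam("wrist");X=cloud(d,c,W);save("w13",p);np.savez("w13",X=X)
reg(X,"tab top",[.60,.05,.255],[.67,.14,.28])
reg(X,"carrier",[.61,.05,.19],[.66,.14,.255])
X=cloud(*cam("top")[1:]); reg(X,"tabR",[.50,-.46,.19],[.63,-.36,.21]); reg(X,"hung tab",[.60,.05,.25],[.67,.14,.28])
reg(X,"bar",[.585,-.45,.11],[.66,-.2,.16])
go(.561,-.396,.28,3.5)
```

```text
23.375 [0.6333 0.0937 0.3411] [[0.006, -0.036, 0.999], [-0.001, 0.999, 0.036], [-1.0, -0.001, 0.006]] [-0.8  0.4 -0.4] 0.08475664252577608 [-0.04  0.55  0.87 -0.    1.71 -0.07]
tab top 528 rect [635.1  94.4   7.8  29.9   1.9] pcaDir 92.1 mean [0.635  0.0959] z [0.2608 0.2663 0.2675]
carrier 236 rect [634.2 113.1   8.   10.3   4.6] pcaDir 90.2 mean [0.6344 0.1117] z [0.1999 0.2202 0.2527]
tabR 55 rect [ 5.609e+02 -3.980e+02  8.200e+00  3.060e+01  2.000e-01] pcaDir 90.6 mean [ 0.5608 -0.3964] z [0.1932 0.2011 0.2058]
hung tab 0
bar 501 rect [ 596.5 -320.    32.7  223.1    3.9] pcaDir 93.5 mean [ 0.6006 -0.3203] z [0.1288 0.1401 0.1446]
go [0.06, -0.4867, -0.0896] [-1.47, 0.21, 0.06]
```

View pics/w13.png

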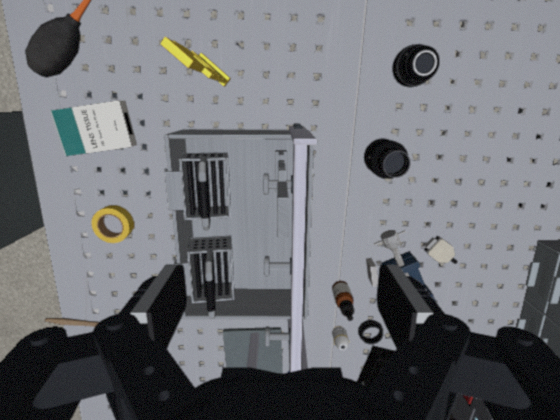

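Carrier 1 hangs on pin 1, seen at (280,190), with its tab top at z .267 as expected. Now the right carrier.

Call:
{"op": "play_rows", "data": {"deltas": [0.04,-0.487,-0.089,-1.5,0.2,0,0.04,-0.487,-0.089,-1.5,0.2,0,0.04,-0.487,-0.089,-1.5,0.2,0,0.04,-0.487,-0.089,-1.5,0.2,0,0.04,-0.487,-0.089,-1.5,0.2,0]}}

```text
time_s: 24.1
eef_pos: [0.5873, -0.2162, 0.3138]
orientation: [-0.022, 0.707, 0.022, 0.706]
wrist_force: [0.0, -0.4, 0.2]
finger_gap: 0.085
```

```bash
python3 -c "
from h import *
st();go(.562,-.394,.28,3.5)"
```

```text
24.1 [ 0.5873 -0.2162  0.3138] [[-0.002, -0.062, 0.998], [0.0, 0.998, 0.062], [-1.0, 0.0, -0.002]] [ 0.  -0.4  0.2] 0.08504942057059331 [-0.54  0.52  0.99 -0.    1.63 -0.6 ]
go [0.0338, -0.1759, -0.0362] [0.04, -0.1, -0.02]
```

Call:
{"op": "play_rows", "data": {"deltas": [0.034,-0.176,-0.036,0,0,0,0.034,-0.176,-0.036,0,0,0,0.034,-0.176,-0.036,0,0,0,0.034,-0.176,-0.036,0,0,0,0.034,-0.176,-0.036,0,0,0]}}

```text
time_s: 24.72
eef_pos: [0.5622, -0.3936, 0.2788]
orientation: [-0.021, 0.708, 0.022, 0.706]
wrist_force: [0.4, 0.1, -0.0]
finger_gap: 0.0848
```

Run:
```python
from h import *
st()
p,d,c,W=cam("wrist");X=cloud(d,c,W);save("w14",p)
reg(X,"tabR",[.50,-.46,.19],[.63,-.34,.21])
go(.562,-.394,.165,3.5)
```

```text
24.725 [ 0.5622 -0.3936  0.2788] [[-0.003, -0.062, 0.998], [0.002, 0.998, 0.062], [-1.0, 0.002, -0.003]] [ 0.4  0.1 -0. ] 0.084815309696273 [-0.78  0.69  0.8  -0.    1.65 -0.84]
tabR 482 rect [ 562.7 -394.6    7.8   30.4    3.6] pcaDir 93.7 mean [ 0.5629 -0.393 ] z [0.1966 0.2013 0.2024]
go [0.1146, -0.001, -0.0003] [0.1, -0.11, -0.05]
```

Call:
{"op": "play_rows", "data": {"deltas": [0.05,-0.001,0.0005,0,0,0,0.09,-0.001,0.0005,0,0,0,0.113,-0.001,0.0005,0,0,0,0.113,-0.001,0.0005,0,0,0,0.113,-0.001,0.0005,0,0,0]}}

```text
time_s: 25.4
eef_pos: [0.5636, -0.3936, 0.1684]
orientation: [-0.023, 0.707, 0.022, 0.707]
wrist_force: [0.7, -1.3, 0.2]
finger_gap: 0.0851
```

Call:
{"op": "play_rows", "data": {"deltas": [0,0,0,0,0,0,0,0,0,0,0,0,0,0,0,0,0,0,0,0,0,0,0,0,0,0,0,0,0,0], "gripper": 0.0}}

```text
time_s: 26.02
eef_pos: [0.5636, -0.3937, 0.1685]
orientation: [-0.023, 0.707, 0.022, 0.707]
wrist_force: [0.1, 0.5, 1.2]
finger_gap: 0.0074
```

Call:
{"op": "play_rows", "data": {"deltas": [-0.005,0,0,0,0,0,-0.01,0,0,0,0,0,-0.016,0,0,0,0,0,-0.016,0,0,0,0,0]}}

```text
time_s: 26.52
eef_pos: [0.5637, -0.3938, 0.1852]
orientation: [-0.023, 0.707, 0.022, 0.707]
wrist_force: [0.0, -0.1, -1.6]
finger_gap: 0.0078
```

Call:
{"op": "play_rows", "data": {"deltas": [0,0,-0.015,0,0,0,0,0,-0.03,0,0,0,0,0,-0.045,0,0,0,0,0,-0.045,0,0,0,0,0,-0.045,0,0,0]}}

```text
time_s: 27.15
eef_pos: [0.5193, -0.3966, 0.1852]
orientation: [-0.023, 0.706, 0.022, 0.707]
wrist_force: [-0.3, -0.6, -1.0]
finger_gap: 0.0074
```

Call:
{"op": "play_rows", "data": {"deltas": [-0.05,0,0,0,0,0,-0.11,0,0,0,0,0,-0.16,0,0,0,0,0,-0.16,0,0,0,0,0,-0.16,0,0,0,0,0]}}

```text
time_s: 27.78
eef_pos: [0.5193, -0.3961, 0.3437]
orientation: [-0.023, 0.707, 0.023, 0.707]
wrist_force: [-0.8, 0.2, -1.9]
finger_gap: 0.0076
```

Run:
```python
from h import *
st();go(.5593,-.06,.34,1.9)
```

```text
27.775 [ 0.5193 -0.3961  0.3437] [[-0.001, -0.064, 0.998], [-0.0, 0.998, 0.064], [-1.0, -0.0, -0.001]] [-0.8  0.2 -1.9] 0.007636152059233112 [-0.83  0.59  0.8  -0.    1.75 -0.89]
go [0.0035, 0.3328, 0.0614] [1.78, -0.03, 0.02]
```

Call:
{"op": "play_rows", "data": {"deltas": [0,0.333,0.061,1.8,0,0,0,0.333,0.061,1.8,0,0,0,0.333,0.061,1.8,0,0,0,0.333,0.061,1.8,0,0,0,0.333,0.061,1.8,0,0]}}

```text
time_s: 28.4
eef_pos: [0.5554, -0.0837, 0.3418]
orientation: [-0.011, 0.708, 0.012, 0.706]
wrist_force: [0.1, -0.0, -0.9]
finger_gap: 0.0071
```

```bash
cat >> h.py <<'E'
def pin(X,y):
    S=X.reshape(-1,3);Q=S[np.all((S>[.60,y-.016,.145])&(S<[.68,y+.016,.19]),1)]
    for a in np.arange(.612,.66,.004):
        q=Q[(Q[:,0]>=a)&(Q[:,0]<a+.004)]
        if len(q)>3: print(a.round(3),len(q),"y",np.percentile(q[:,1],[3,50,97]).round(4),"z",np.percentile(q[:,2],[5,95,]).round(4))
E
python3 - <<'E'
from h import *
st();go(.6375,-.036,.34,1.9)
p,d,c,W=cam("wrist");X=cloud(d,c,W);save("w15",p);pin(X,.0046)
reg(X,"carrier low",[.53,-.13,.195],[.60,.0,.26])
E
```

```text
28.4 [ 0.5554 -0.0837  0.3418] [[-0.003, -0.033, 0.999], [0.001, 0.999, 0.033], [-1.0, 0.001, -0.003]] [ 0.1 -0.  -0.9] 0.0071386013134025345 [-0.36  0.35  1.16 -0.    1.63 -0.39]
go [0.0016, 0.0449, 0.0836] [-0.02, -0.19, -0.06]
0.616 57 y [-0.0042  0.0055  0.012 ] z [0.1578 0.1734]
0.62 138 y [-0.0065  0.0018  0.0124] z [0.1611 0.1755]
0.624 31 y [-0.0064  0.0024  0.0126] z [0.1659 0.1751]
0.628 45 y [-0.0001  0.0033  0.0069] z [0.1664 0.1693]
0.632 38 y [0.0001 0.0035 0.007 ] z [0.1662 0.1689]
0.636 39 y [0.0002 0.0044 0.0071] z [0.1664 0.1691]
0.64 40 y [0.0003 0.0037 0.0073] z [0.166 0.169]
0.644 120 y [-0.0038  0.0047  0.0126] z [0.1605 0.1737]
0.648 300 y [-0.0106  0.0064  0.0198] z [0.1577 0.1773]
0.652 178 y [-0.0104  0.0048  0.0197] z [0.1752 0.1777]
0.656 166 y [-0.0104  0.005   0.0197] z [0.1753 0.1776]
0.66 17 y [-0.0094 -0.0008  0.0127] z [0.1746 0.1768]
carrier low 523 rect [555.4 -84.9  13.5  48.    2.1] pcaDir 92.4 mean [ 0.5552 -0.0742] z [0.2115 0.2169 0.2509]
```

Call:
{"op": "play_rows", "data": {"deltas": [0,0.044,0.083,0,-0.2,0,0,0.044,0.083,0,-0.2,0,0,0.044,0.083,0,-0.2,0,0,0.044,0.083,0,-0.2,0]}}

```text
time_s: 28.95
eef_pos: [0.6367, -0.0299, 0.3412]
orientation: [-0.012, 0.707, 0.015, 0.707]
wrist_force: [-0.1, -0.6, -0.9]
finger_gap: 0.0071
```

```bash
python3 -c "
from h import *
st();go(.6375,-.037,.2445,1.9)"
```

```text
28.95 [ 0.6367 -0.0299  0.3412] [[-0.001, -0.039, 0.999], [0.005, 0.999, 0.039], [-1.0, 0.005, -0.001]] [-0.1 -0.6 -0.9] 0.007144085841126857 [-0.23  0.55  0.88  0.    1.72 -0.27]
go [0.0967, -0.0076, 0.0007] [0.32, -0.06, -0.27]
```

Call:
{"op": "play_rows", "data": {"deltas": [0.01,-0.0078,0.001,0.3,0,-0.3,0.02,-0.0078,0.001,0.3,0,-0.3,0.06,-0.0078,0.001,0.3,0,-0.3,0.096,-0.0078,0.001,0.3,0,-0.3,0.096,-0.0078,0.001,0.3,0,-0.3]}}

```text
time_s: 29.58
eef_pos: [0.6365, -0.0372, 0.2424]
orientation: [-0.011, 0.709, 0.012, 0.705]
wrist_force: [0.5, 0.3, -0.8]
finger_gap: 0.0073
```

Run:
```python
from h import *
st();go(.6365,.005,.2445,1.9)
p,d,c,W=cam("wrist");X=cloud(d,c,W);save("w16",cv2.resize(p[40:340,160:480],(640,600)));pin(X,.004)
```

```text
29.575 [ 0.6365 -0.0372  0.2424] [[-0.007, -0.033, 0.999], [0.001, 0.999, 0.033], [-1.0, 0.001, -0.007]] [ 0.5  0.3 -0.8] 0.0073210521268283245 [-0.24  0.57  1.09 -0.    1.49 -0.27]
go [-0.0021, 0.0422, 0.0014] [-0.01, -0.4, -0.06]
0.616 6 y [0.0093 0.0106 0.0131] z [0.1661 0.1725]
0.62 199 y [-0.0056  0.0053  0.0137] z [0.167  0.1755]
0.624 122 y [-0.0048  0.0035  0.0118] z [0.1642 0.1749]
0.628 71 y [-0.      0.0038  0.0073] z [0.1659 0.1693]
0.632 73 y [0.0002 0.0044 0.0074] z [0.1658 0.1693]
0.636 74 y [0.0003 0.0047 0.0076] z [0.1657 0.1692]
0.64 73 y [0.0006 0.0046 0.0077] z [0.1654 0.169 ]
0.644 120 y [-0.0032  0.0047  0.0124] z [0.1627 0.1736]
0.648 343 y [-0.0108  0.0057  0.0189] z [0.1601 0.1773]
0.652 312 y [-0.011   0.0046  0.019 ] z [0.1756 0.1776]
0.656 314 y [-0.011   0.0043  0.0191] z [0.1754 0.1776]
0.66 52 y [-0.0112 -0.0003  0.0163] z [0.1741 0.1765]
```

View pics/w16.png

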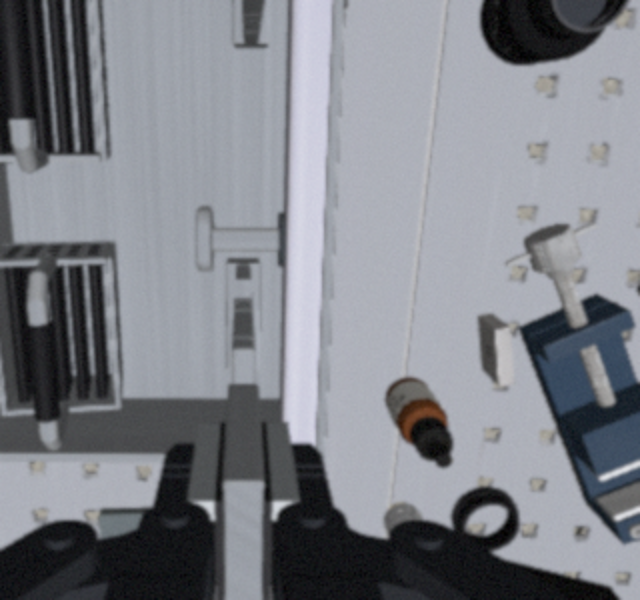

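The w16 crop shows the carrier at x≈243, mid-way along pin 2's bare part (212–283), edge just short of it. Raise 2 mm, straighten and slide in.

Call:
{"op": "play_rows", "data": {"deltas": [-0.002,0,0.0005,0,-0.4,0,-0.002,0.01,0.001,0,-0.4,0,-0.002,0.022,0.001,0,-0.4,0,-0.002,0.034,0.001,0,-0.4,0,-0.002,0.0422,0.001,0,-0.4,0]}}

```text
time_s: 30.25
eef_pos: [0.637, 0.006, 0.247]
orientation: [-0.012, 0.705, 0.012, 0.709]
wrist_force: [0.4, -0.3, -1.3]
finger_gap: 0.0073
```

```bash
python3 -c "
from h import *
st();go(.6365,.005,.2335,1.9)"
```

```text
30.25 [0.637 0.006 0.247] [[0.005, -0.034, 0.999], [0.0, 0.999, 0.034], [-1.0, -0.0, 0.005]] [ 0.4 -0.3 -1.3] 0.007256931267643448 [-0.17  0.56  1.1   0.    1.48 -0.21]
go [0.0135, -0.001, -0.0006] [0.05, 0.26, 0.01]
```

Call:
{"op": "play_rows", "data": {"deltas": [0.004,-0.001,-0.0005,0,0.2,0,0.008,-0.001,-0.0005,0,0.2,0,0.0115,-0.001,-0.0005,0,0.2,0,0.0135,-0.001,-0.0005,0,0.2,0,0.0135,-0.001,-0.0005,0,0.2,0]}}

```text
time_s: 30.88
eef_pos: [0.6366, 0.0048, 0.2336]
orientation: [-0.012, 0.707, 0.012, 0.707]
wrist_force: [0.3, -0.7, -0.5]
finger_gap: 0.007
```

Call:
{"op": "play_rows", "data": {"deltas": [0.001,0,0,0,0,0,0.002,0,0,0,0,0,0.002,0,0,0,0,0]}}

```text
time_s: 31.25
eef_pos: [0.6368, 0.0048, 0.2332]
orientation: [-0.012, 0.706, 0.012, 0.708]
wrist_force: [-2.3, -0.1, 7.6]
finger_gap: 0.0073
```

Seated. Release, rise and check.

Call:
{"op": "play_rows", "data": {"deltas": [0,0,0,0,0,0,0,0,0,0,0,0,0,0,0,0,0,0,0,0,0,0,0,0,0,0,0,0,0,0], "gripper": 0.085}}

```text
time_s: 31.88
eef_pos: [0.6368, 0.0048, 0.2332]
orientation: [-0.012, 0.706, 0.012, 0.708]
wrist_force: [0.4, -1.0, -0.2]
finger_gap: 0.085
```

Call:
{"op": "play_rows", "data": {"deltas": [-0.02,0,0,0,0,0,-0.06,0,0,0,0,0,-0.1,0,0,0,0,0,-0.15,0,0,0,0,0,-0.15,0,0,0,0,0]}}

```text
time_s: 32.5
eef_pos: [0.6368, 0.0049, 0.3872]
orientation: [-0.013, 0.703, 0.011, 0.711]
wrist_force: [-0.1, -0.3, -0.0]
finger_gap: 0.0853
```

Call:
{"op": "play_rows", "data": {"deltas": [0,0,-0.11,0,0,0,0,0,-0.11,0,0,0,0,0,-0.11,0,0,0,0,0,-0.11,0,0,0,0,0,-0.11,0,0,0]}}

```text
time_s: 33.12
eef_pos: [0.5277, 0.001, 0.3853]
orientation: [-0.013, 0.703, 0.011, 0.711]
wrist_force: [-0.1, 0.4, -0.5]
finger_gap: 0.0848
```

Run:
```python
from h import *
st()
p,d,c,W=cam("wrist");X=cloud(d,c,W);save("w17",p)
for n,y in(("c1",.094),("c2",.005)):
    reg(X,n+" tab top",[.60,y-.04,.26],[.67,y+.04,.28]); reg(X,n+" low",[.61,y-.04,.185],[.66,y+.04,.25])
for n,y in(("b1",.06),("b2",-.064)):
    reg(X,n+"handle",[.48,y-.05,.116],[.6,y+.05,.15])
    reg(X,n+"lip",[.485,y-.03,.0815],[.507,y+.03,.095])
```

```text
33.125 [0.5277 0.001  0.3853] [[0.01, -0.034, 0.999], [-0.002, 0.999, 0.034], [-1.0, -0.002, 0.01]] [-0.1  0.4 -0.5] 0.08482082321360616 [-0.22  0.26  1.17  0.    1.7  -0.25]
c1 tab top 566 rect [634.6  94.1   8.6  30.    2. ] pcaDir 92.2 mean [0.6339 0.0944] z [0.2613 0.2662 0.2674]
c1 low 1066 rect [634.1  93.9   7.8  47.8   2.1] pcaDir 92.1 mean [0.6319 0.0943] z [0.1901 0.2178 0.2469]
c2 tab top 433 rect [6.382e+02 2.300e+00 8.800e+00 2.990e+01 2.000e-01] pcaDir 91.6 mean [0.6376 0.0031] z [0.261  0.2661 0.2674]
c2 low 918 rect [6.379e+02 3.400e+00 8.100e+00 4.840e+01 6.000e-01] pcaDir 90.4 mean [0.6358 0.0053] z [0.1897 0.2181 0.2471]
b1handle 492 rect [547.1  60.8  73.1  10.8  89.8] pcaDir 91.3 mean [0.5468 0.0617] z [0.118  0.1214 0.1237]
b1lip 368 rect [499.7  59.6  14.3  49.    1.3] pcaDir 90.7 mean [0.4993 0.0603] z [0.0816 0.0827 0.0843]
b2handle 382 rect [551.2 -64.1  10.6  72.5   2.6] pcaDir 91.6 mean [ 0.5506 -0.0618] z [0.1177 0.1216 0.1236]
b2lip 226 rect [501.5 -65.5   9.9  49.    1. ] pcaDir 91.4 mean [ 0.5017 -0.0643] z [0.0818 0.083  0.0844]
```

View pics/w17.png

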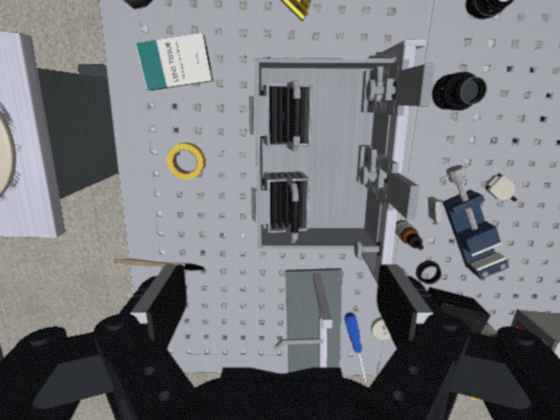

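Everything is in place: carriers upright on pins 1 and 2 at (400,85) and (390,185), baskets on the rim at (285,112) and (285,205), hooks empty. Handing in.

```bash
python3 -c "
from h import *
X=cloud(*cam('top')[1:]);reg(X,'stand tabs left',[.5,-.46,.165],[.63,-.2,.21])
r.job_done();print(r.get_obs()['time_s'])"
```

```text
stand tabs left 0
the job is handed in; nothing more can be done
the job is handed in; nothing more can be done
```

I hung both baskets by their lips inside the tank's front rim and moved both carriers from the stand onto the pins. The stand only held two carriers (the middle hook was empty). They are now on the left and middle pins, and the right pin stays free. I handed the job in after about 33 s of robot time. The hand-in gives no verdict.

- **Carriers:** the last wrist-camera check had both tab tops at z 0.267, the height expected for seated carriers. Both were upright and about 1–2 mm from the middle of their pins.
- **Baskets:** both lips sat on the rim, at about y +60 and −65 mm. They leaned inward by roughly 0.1 rad; the limit is 0.3.
- **Stand and surroundings:** a final top-camera check found no carrier left on the hooks. The tape and carton looked untouched in the last wrist view. The blower was last fully in view before the second carrier move, and I did not measure whether any of the three had shifted. The yellow look-alike was left alone.
- **Disagreement:** the top and wrist cameras differed by about 3–4 mm in y. I worked from the wrist camera throughout, so this did not affect the fits.

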